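Test the lid hinges of a mosaic delivery case and pack it

ROBOT

A 6-joint arm with a two-finger parallel gripper is mounted at the origin on the work surface. World frame = base frame: x ahead of the robot, y to its left, z up, the work surface at z = 0. Lengths are in m, angles in degrees, forces in N, time in s.
With the tool pointing down it reaches from about 0.25 to 0.725 m from the base axis. Payload 9.7 kg.
Tool frame: the origin (TCP) lies between the finger pads; the fingertips stand bot.tcp_to_tips ahead of it and the grasp point (between the pads) lies 11 mm behind it (bot.tcp_to_tips is the distance from the TCP to the fingertips, in m); z points along the fingers, y is the line along which they close (so a half turn about z gives the same grasp; the last joint's range is limited). The gripper opens to 85 mm and grips with 20 to 120 N. Pads are 22 mm wide; open, the fingers measure 114 mm over their backs; the gripper's body (76 mm by 85 mm) begins 54 mm behind the grasp point. The pads swing forward as they close: fully open they stand 13 mm farther back than shut.
Start: joints at [71.161, 4.979, 10.078, 95.1, 0, 90], TCP at [0.178, 0.521, 0.239] pointing down, gripper open.
Joint ranges: [-179.16, 179.16], [-48.56, 103.87], [-65.8, 70.77], [-126.05, 130.52], [-82.76, 87.17], [-180, 180]. Speed limits (degrees/s): [127.2, 127.2, 147.25, 180, 180, 180].

INTERFACE

Orientations are given as [roll, pitch, yaw] about the fixed x, y, z axes, in that order (R = Rz(yaw) Ry(pitch) Rx(roll)).
In Python, from workcell import bot gives the robot as it stands. The module is installed in compiled form; this text tells all that it offers.
- The arm moves only by the tool carry_out, never from a script. Its arguments are lists of equal length, an entry for each row: "linear": the shift along the world's x, y, z normalised to -1 to 1, where 1 is 2 cm, a list of three; "rotation": the turn, a rotation vector about the world's x, y, z normalised to -1 to 1, where 1 is 8 degrees, a list of three; "grip": the closure, from -1 (fully open) to 1 (shut). In form: {"linear": [[tx, ty, tz], ...], "rotation": [[rx, ry, rz], ...], "grip": [grip, ...]}. A call has 1 to 12 rows; each row shifts and turns the commanded pose from where the row before left it; what a row does not reach is not made up. A row lasts 1/10 s, in which the tool goes at most 50 mm and 8.59 degrees, less where a joint would pass 70% of its speed; a pose out of reach is approached as far as the arm can. A call with a number of a shift or a turn outside -1 to 1 is refused whole. A call with a gripper value outside its range is refused whole. The fingers move at their own pace and stop on an object; "grip_force" is the grip in N (left out, the last holds). Time passes only in rows, so rows that do not move let the fingers close. It gives the time, the measured TCP pose, the force, the opening and the grip force at its end, in the units of the state.
- bot.get_obs(): the state, without advancing time (a new reading comes with each control period).
- bot.camera(name): name is "scene" or "side" or "wrist"; returns the picture (420x560x3 uint8, blue, green, red); there is no depth.
- bot.camera_model(name): a dict with "fx", "fy", "cx", "cy" (pixels), "camera_from_world" (4x4, takes a point from world to camera coordinates). Camera axes: x right, y up, looking along -z (the intrinsics and any distortion apply to the point x, -y, -z); pixel columns grow to the right and rows downward; lengths in m; the calibration is good to about 2 mm. A picture is of the moment at which its call begins: read the wrist's pose just before it. camera_model takes no time and is no camera call; for the wrist camera it gives the pose at the moment of the call.
- bot.job_done(): hands the job in; it is judged then, once.
The state is a dict: "time": time; "q": joint angles; "qd": joint speeds; "joint_efforts": joint torques, N m; "ee_pos": TCP position; "tcp_rot": TCP orientation; "wrist_force": force on the tool from outside, world axes, zero at the start; "torque": the same for the moment, N m; "opening": finger opening in m; "grasp_force": force on a finger pad.
Only numpy, scipy, OpenCV 4.12 (cv2) and the standard library are available. Lean on these libraries where they do the work, as an engineer would, in place of code of your own. Each camera call takes 0.05 s, during which the arm holds its last target. There are 200 camera calls.

TASK

The delivery case has new friction hinges: lift its lid about half-way (roughly 45 degrees), let go and see that it stays there by itself for 2 seconds, then swing it up to about upright and leave it standing open. Slide the vise jaw open, lift the finished mosaic panel out and lay it flat, mosaic side up, in the case's narrower compartment, and stand every small jar of spare tesserae upright in the wider one. Finally shut the lid gently and fully, leaving the other things on the bench where they are.

Things in the scene. Friction and masses are not known exactly. Their poses are not given: they have to be found in the camera images.
- case: Fixed plywood delivery case with brass corners, outside 190 (x) by 320 (y) by 66 mm high, walls 7 mm, floor 6 mm thick. Origin: centre of its underside; z up; its front (the lid handle's side) faces -x, the hinges are along its +x top edge. A divider 45 mm high and 6 mm thick, parallel to x at y = -21.5 mm, parts the inside into two compartments.
- panel_bay (a point): Centre of the floor of the case's narrower compartment, for the panel: 128 mm wide (along the case's y) and 176 mm long (along x). The floor is 6 mm above the table.
- jar_bay (a point): Centre of the floor of the case's wider compartment, for the jars: 171 mm wide (along the case's y) and 176 mm long (along x). The floor is 6 mm above the table.
- lid (a joint): Angle of the case's lid in rad: 0 shut, grows as the front edge is lifted, stop at 1.8; 1.57 is upright. A plate 190 by 320 by 8 mm of 0.2 to 0.4 kg on stiff friction hinges (0.6 N m): it stays at whatever angle it is left. About 3 to 5 N at the handle moves it.
- lid_handle (a point): Middle of the lid's handle: a round steel bar, 10 mm thick, its straight middle 90 mm long and parallel to the hinge, held 40 mm in front of the lid's front edge by two arms (the free gap between bar and case is 35 mm). It can be pinched from above across the bar at any lid angle from 0 to 1.6 rad, the bar turning between the pads. Shut, it is 230 mm in front of the hinge line and 4 mm above it.
- lid_hinge (a point): Middle of the hinge line, along the case's y axis, on the top of its +x wall, 66.5 mm above the table.
- vise: Fixed blue quick-release vise. Origin on the table below the middle of the clamped panel; z up; it slides along x: fixed jaw at x = +40 to +68 mm, sliding jaw at -40 to -64 mm when closed, jaws 76 mm wide, tops at z = 59 mm or less. Base 84 mm wide, 10 mm thick, x = -130 to +70 mm, feet 112 mm wide. Two guide rods (tops at z = 30 mm, y = +-22 mm) carry the panel between the jaws.
- vise_jaw (a joint): Opening of the sliding jaw in m: 0 clamped on the panel, 0.035 fully open. The screw and its handle move with the jaw: pulling the handle along the vise's -x (away from the fixed jaw) with about 8 N slides the jaw open; it stays where it is left.
- vise_handle (a point): Point to grip on the vise's upright tommy bar: a vertical round steel bar, 10 mm thick, that ends in a small ball 14 mm thick centred 15 mm above this point; the point is 56 mm above the table, 155 mm from the vise's origin along its -x when closed, and free all round down to 33 mm.
- panel: Finished sample panel, loose, 80 (x) by 60 (y) by 16 mm, 0.08 to 0.17 kg: a wooden board with stone tesserae glued on its upper (+z) face. Origin: centre of its underside. It starts flat in the vise on the guide rods, held between the jaws by its two 60 mm edges (ends of its x); its two long sides are free for the fingers, 60 mm apart.
- jar0: Small clear jar of tesserae with a black cap, a plain cylinder 44 mm in diameter and 46 mm high, about 0.09 kg, standing on the bench beside the vise; origin: centre of its underside. Two to four such jars are there; absent ones read None.
- jar1: Small clear jar of tesserae with a black cap, a plain cylinder 44 mm in diameter and 46 mm high, about 0.09 kg, standing on the bench beside the vise; origin: centre of its underside. Two to four such jars are there; absent ones read None.
- jar2: Small clear jar of tesserae with a black cap, a plain cylinder 44 mm in diameter and 46 mm high, about 0.09 kg, standing on the bench beside the vise; origin: centre of its underside. Two to four such jars are there; absent ones read None.
- jar3: Small clear jar of tesserae with a black cap, a plain cylinder 44 mm in diameter and 46 mm high, about 0.09 kg, standing on the bench beside the vise; origin: centre of its underside. Two to four such jars are there; absent ones read None.
- palette_knife: Bystander: palette knife 200 mm long lying flat near the vise; leave alone. Origin near its middle, its length along its x.
- tape_roll: Bystander: roll of tape, 80 mm across, 24 mm high; leave alone.
- brush_mug: Bystander: white mug with brushes, 76 mm across, 220 mm high; stands behind the vise and case; leave alone.
- glue_bottle: Bystander: white glue bottle, 64 mm across, 170 mm high; stands behind the vise and case; leave alone.
- mosaic_hammer: Bystander: hammer, 260 mm long, lying across behind the case or vise; leave alone.

How it is judged (in metres and radians):
On the way, in this order (a step that is already met when the one before it is completed fails the run):
1. the lid is left half open (30 to 63 degrees), untouched, and holds its angle for 1.5 s (value of joint lid between 0.52 and 1.1 rad and velocity of joint lid between -0.03 and 0.03 rad/s and contact force between each of the fingers, the arm and anything else below 0.1 N), for 1.5 s.
2. the lid is swung up to about upright (over 74 degrees) and left standing open, untouched (value of joint lid above 1.3 rad and contact force between each of the fingers, the arm and anything else below 0.1 N), for 0.3 s.
At the end, for the whole second after the job is handed in: The lid is shut (under 0.04 rad). In the case the panel lies flat, mosaic up (within 0.12 rad), in the narrower compartment and every jar that is present stands upright (within 0.12 rad) in the wider one, all on the case's floor and at rest (value of joint lid below 0.04 rad and x of panel in the frame of case between -0.06 and 0.06 m and y of panel in the frame of case between -0.13 and -0.045 m and z of panel in the frame of case between 0 and 0.014 m and angle between each of panel, jar0, jar1, jar2, jar3's own z axis and vertical below 0.12 rad and linear speed of each of panel, jar0, jar1, jar2, jar3 below 0.02 m/s and x of jar0 in the frame of case between -0.07 and 0.07 m and y of jar0 in the frame of case between -0.005 and 0.14 m and z of jar0 in the frame of case between 0 and 0.014 m and x of jar1 in the frame of case between -0.07 and 0.07 m and y of jar1 in the frame of case between -0.005 and 0.14 m and z of jar1 in the frame of case between 0 and 0.014 m and x of jar2 in the frame of case between -0.07 and 0.07 m and y of jar2 in the frame of case between -0.005 and 0.14 m and z of jar2 in the frame of case between 0 and 0.014 m and x of jar3 in the frame of case between -0.07 and 0.07 m and y of jar3 in the frame of case between -0.005 and 0.14 m and z of jar3 in the frame of case between 0 and 0.014 m); the robot touches nothing.
It fails at once if the panel is lifted while the vise jaw is still closed (open less than 8 mm) (value of joint vise_jaw below 0.008 m and z of panel in the frame of vise above 0.04 m and horizontal distance between panel and vise below 0.06 m).
It fails at once if the lid is slammed: it falls or is thrown shut faster than 2 rad/s (velocity of joint lid below -2 rad/s).
It fails at once if one of the other things on the bench (knife, tape, mug, bottle, hammer) is pushed more than 40 mm away (distance of any of palette_knife, tape_roll, brush_mug, glue_bottle, mosaic_hammer from where it was at the start of the episode above 0.04 m).
Of jar0, jar1, jar2, jar3 only 2 to 4 are there at a start; the rules pass over those that are not, and their reading is None.
At some moment in a run one of jar0, jar1, jar2, jar3 may be knocked a few centimetres aside while the robot is not near it.
It also fails if it takes over 210 s, if anything falls off the work surface, if the arm or the gripper's body presses on something with over 40 N, if the wrist force passes 120 N, or if a joint passes its speed limit or range.

## Working session

There is one attempt and no reset: what is moved stays moved. The work goes in short steps, Python scripts to look and compute and a tool call to move; the robot and the scene stay as the last step left them, time stands still between calls to the robot, and variables do not carry over. Pictures are saved under pics/ and viewed, at most 14 in all, crops included, and the job is handed in when it is done.

Besides the shell and the picture viewer there is one more tool, called after ">>>" by a JSON object that holds its "api" and its "payload". carry_out: Moves the arm, as the interface text tells. Its arguments: {"type":"object","properties":{"linear":{"type":"array","items":{"type":"array","items":{"type":"number"}}},"rotation":{"type":"array","items":{"type":"array","items":{"type":"number"}}},"grip":{"type":"array","items":{"type":"number"}},"grip_force":{"type":"number"}},"required":["linear","rotation","grip"]}

```bash
mkdir -p pics; cat > h.py <<'E'
import numpy as np, cv2
from workcell import bot
def pix2plane(name,u,v,z,m=None):
    m=m or bot.camera_model(name)
    T=np.linalg.inv(np.array(m["camera_from_world"]))
    d=np.array([(u-m["cx"])/m["fx"],-(v-m["cy"])/m["fy"],-1.0])
    d=T[:3,:3]@d;o=T[:3,3]
    return o+d*(z-o[2])/d[2]
def proj(name,p,m=None):
    m=m or bot.camera_model(name)
    c=(np.array(m["camera_from_world"])@np.append(p,1))[:3]
    return np.array([m["cx"]+m["fx"]*c[0]/-c[2],m["cy"]-m["fy"]*c[1]/-c[2]])
E
python3 - <<'E'
from h import *
o=bot.get_obs();print({k:np.round(v,3) for k,v in o.items()},bot.tcp_to_tips)
for n in("scene","side","wrist"):
    m=bot.camera_model(n);print(n,{k:np.round(v,3).tolist() for k,v in m.items()})
    im=bot.camera(n);cv2.imwrite(f"pics/{n}0.png",im);cv2.imwrite(f"pics/{n}0b.png",cv2.resize(im,(800,600),interpolation=cv2.INTER_CUBIC))
E
```

```text
{'time': np.float64(0.0), 'q': array([7.1160e+01, 5.0110e+00, 1.0032e+01, 9.5098e+01, 3.0000e-03,
       8.9999e+01]), 'qd': array([-0.027,  0.022,  0.073, -0.025,  0.078, -0.112]), 'joint_efforts': array([-4.0000e-03, -5.2039e+01,  4.6480e+01,  1.7000e-02,  0.0000e+00,
       -0.0000e+00]), 'ee_pos': array([0.178, 0.52 , 0.239]), 'tcp_rot': array([-1.79923e+02, -3.00000e-03,  1.61161e+02]), 'wrist_force': array([-0.21 , -0.207,  1.157]), 'torque': array([-0.01 ,  0.016, -0.043]), 'grasp_force': np.float64(0.0), 'opening': np.float64(0.086)} 0.008
scene {'fx': 388.868, 'fy': 388.868, 'cx': 275.99, 'cy': 211.186, 'camera_from_world': [[0.726, 0.688, -0.012, -0.409], [-0.344, 0.379, 0.859, 0.151], [0.595, -0.62, 0.511, -1.326], [0.0, 0.0, 0.0, 1.0]]}
side {'fx': 440.472, 'fy': 440.472, 'cx': 274.868, 'cy': 215.608, 'camera_from_world': [[0.735, -0.679, -0.006, -0.455], [0.339, 0.359, 0.869, -0.271], [-0.588, -0.641, 0.494, -0.767], [0.0, 0.0, 0.0, 1.0]]}
wrist {'fx': 324.059, 'fy': 324.059, 'cx': 282.093, 'cy': 210.078, 'camera_from_world': [[0.324, 0.946, 0.001, -0.55], [-0.908, 0.311, -0.281, 0.035], [-0.266, 0.09, 0.96, -0.378], [0.0, 0.0, 0.0, 1.0]]}
```

View pics/scene0b.png

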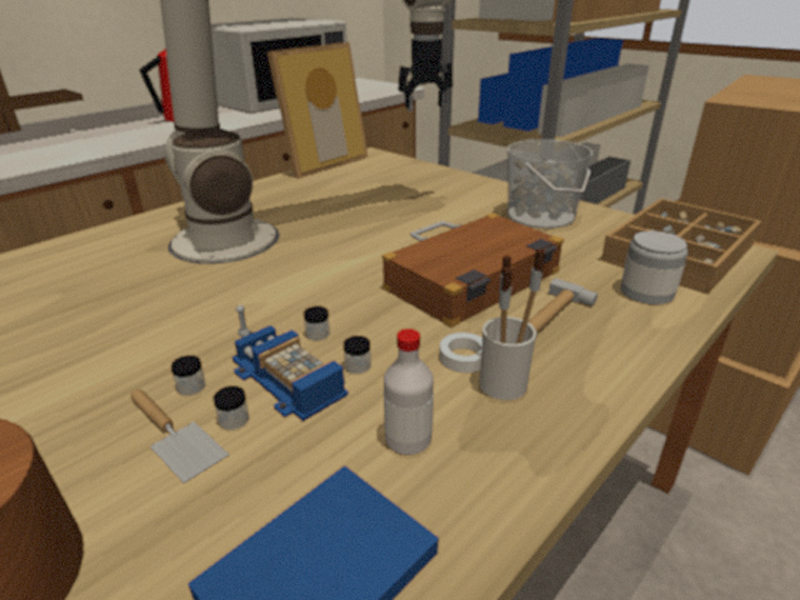

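View pics/side0b.png

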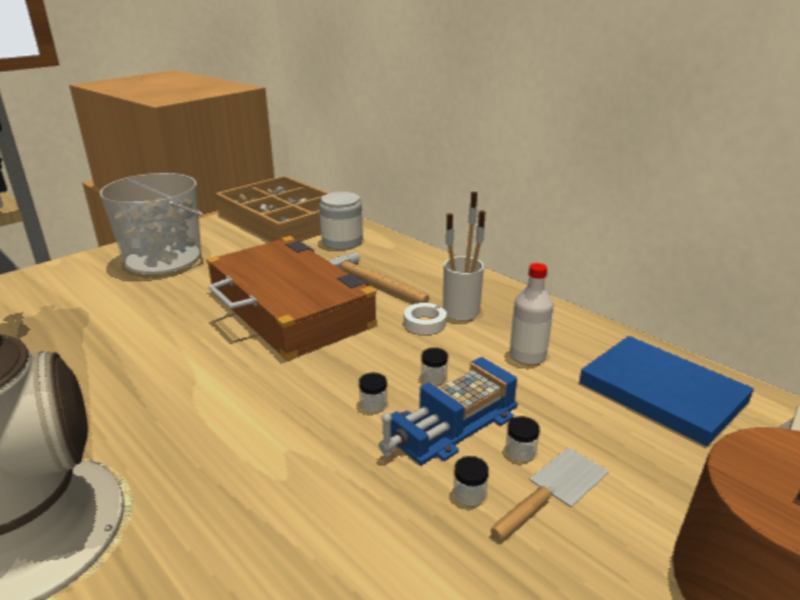

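The scene shows four jars around the vise, with the case at left-rear and its handle towards the robot. I'll enlarge both views for measuring.

```bash
python3 - <<'E'
from h import *
for n,x,y in(("scene",115,145),("side",140,160)):
    im=cv2.imread(f"pics/{n}0.png")[y:y+210,x:x+285 if n=="scene" else x+290]
    cv2.imwrite(f"pics/{n}c.png",cv2.resize(im,None,fx=2.75,fy=2.75,interpolation=cv2.INTER_CUBIC))
E
```

```text
(no output)
```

View pics/scenec.png

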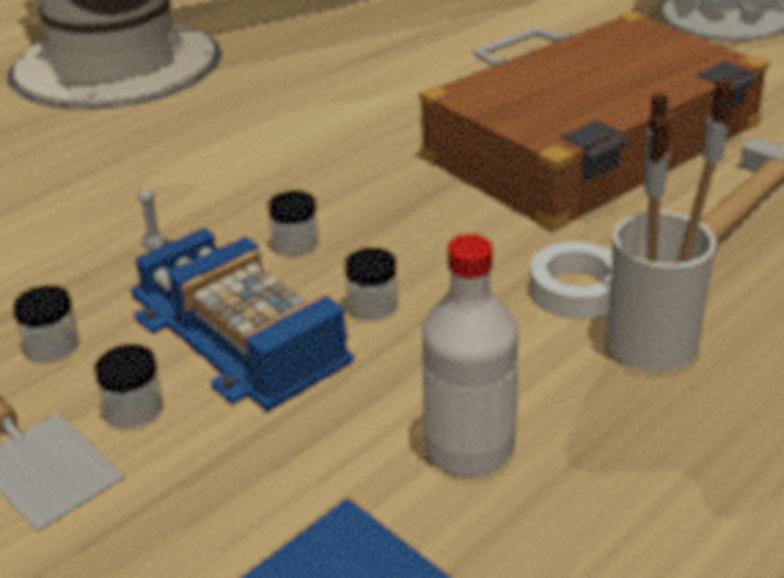

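View pics/sidec.png

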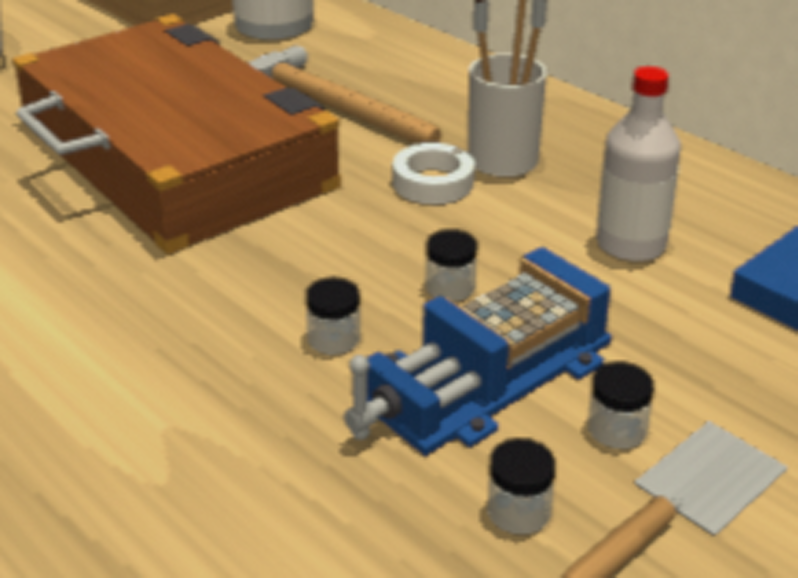

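Pixels read: lid corners, bar ends, ball, four cap tops and jaw-top corners are clear in both crops. Now triangulating.

```bash
python3 - <<'E'
from h import *
P={ 'lidFR':((425,92),(165,182),.0745),'lidBR':((555,155),(338,122),.0745),'lidBL':((765,58),(170,18),.0745),'lidFL':((632,15),(18,60),.0745),
'barL':((535,32),(22,110),.07),'barR':((478,52),(62,150),.07),
'ball':((146,196),(360,364),.071),
'J1':((293,205),(332,296),.046),'J2':((371,264),(452,247),.046),'J3':((43,304),(522,463),.046),'J4':((127,366),(622,384),.046),
'fjA':((247,343),(590,297),.058),'fjB':((330,300),(522,258),.058),'fjC':((347,318),(540,248),.058),'fjD':((265,365),(608,285),.058),
'sjA':((170,283),(493,357),.058),'sjB':((245,240),(425,305),.058)}
ms={n:bot.camera_model(n) for n in("scene","side")}
for k,(a,b,z) in P.items():
    a=np.array(a)/2.75+[115,145];b=np.array(b)/2.75+[140,160]
    pa=pix2plane("scene",*a,z,ms["scene"]);pb=pix2plane("side",*b,z,ms["side"])
    # triangulate
    def ray(n,u):
        m=ms[n];T=np.linalg.inv(np.array(m["camera_from_world"]));d=T[:3,:3]@np.array([(u[0]-m["cx"])/m["fx"],-(u[1]-m["cy"])/m["fy"],-1]);return T[:3,3],d/np.linalg.norm(d)
    o1,d1=ray("scene",a);o2,d2=ray("side",b)
    s=np.linalg.lstsq(np.c_[d1,-d2],o2-o1,rcond=None)[0];X=(o1+s[0]*d1+o2+s[1]*d2)/2
    print(k,pa[:2].round(4),pb[:2].round(4),X.round(4))
E
```

```text
lidFR [0.459  0.0851] [0.4508 0.0786] [0.4556 0.0875 0.0706]
lidBR [0.6346 0.0711] [0.632  0.0584] [0.6368 0.066  0.0736]
lidBL [0.6686 0.3835] [0.6585 0.3731] [0.6665 0.3866 0.0704]
lidFL [0.4954 0.3901] [0.4802 0.3906] [0.4863 0.404  0.0679]
barL [0.4372 0.2852] [0.4312 0.2939] [0.4314 0.2934 0.0679]
barR [0.4263 0.201 ] [0.4187 0.1972] [0.4223 0.205  0.0665]
ball [ 0.4181 -0.2127] [ 0.4127 -0.2135] [ 0.4147 -0.211   0.0686]
J1 [ 0.4893 -0.1132] [ 0.4724 -0.1148] [ 0.4795 -0.1061  0.0382]
J2 [ 0.6057 -0.1286] [ 0.59   -0.1317] [ 0.5986 -0.123   0.0387]
J3 [ 0.4583 -0.3354] [ 0.4427 -0.3369] [ 0.4487 -0.3319  0.0388]
J4 [ 0.5693 -0.3314] [ 0.5532 -0.3337] [ 0.5611 -0.3281  0.0385]
fjA [ 0.6244 -0.2662] [ 0.6047 -0.2632] [ 0.6139 -0.2581  0.049 ]
fjB [ 0.63   -0.1928] [ 0.6065 -0.1932] [ 0.6186 -0.1836  0.0473]
fjC [ 0.6555 -0.1988] [ 0.628  -0.1937] [ 0.6412 -0.1852  0.0453]
fjD [ 0.6527 -0.2724] [ 0.6272 -0.263 ] [ 0.6381 -0.2593  0.0463]
sjA [ 0.5228 -0.2618] [ 0.4976 -0.2609] [ 0.5078 -0.2529  0.0467]
sjB [ 0.5178 -0.1861] [ 0.5057 -0.1842] [ 0.5102 -0.1804  0.0527]
```

>>> {"api": "carry_out", "payload": {"linear": [[0.89,-0.97,-0.14],[0.89,-0.97,-0.14],[0.89,-0.97,-0.14],[0.89,-0.97,-0.14],[0.89,-0.97,-0.14],[0.89,-0.97,-0.14],[0.89,-0.97,-0.14],[0.89,-0.97,-0.14],[0.89,-0.97,-0.14],[0.89,-0.97,-0.14],[0.89,-0.97,-0.14],[0.89,-0.97,-0.14]], "rotation": [[0,0,-0.68],[0,0,-0.68],[0,0,-0.68],[0,0,-0.68],[0,0,-0.68],[0,0,-0.68],[0,0,-0.68],[0,0,-0.68],[0,0,-0.68],[0,0,-0.68],[0,0,-0.68],[0,0,-0.68]], "grip": [0.25,0.25,0.25,0.25,0.25,0.25,0.25,0.25,0.25,0.25,0.25,0.25]}}

```text
time: 1.35
ee_pos: [0.3917, 0.2868, 0.2054]
tcp_rot: [-180.0, 0.0, 95.7]
wrist_force: [0.1, 0.9, 0.9]
opening: 0.032
grasp_force: 0.0
```

>>> {"api": "carry_out", "payload": {"linear": [[0.89,-0.97,-0.14],[0.89,-0.97,-0.14],[0,0,0],[0,0,0],[0,0,0],[0,0,0]], "rotation": [[0,0,-0.68],[0,0,-0.68],[0,0,0],[0,0,0],[0,0,0],[0,0,0]], "grip": [0.25,0.25,0.25,0.25,0.25,0.25]}}

```text
time: 1.95
ee_pos: [0.4264, 0.2495, 0.2002]
tcp_rot: [180.0, -0.0, 85.1]
wrist_force: [-0.3, 0.2, 0.4]
opening: 0.0321
grasp_force: 0.0
```

```bash
python3 - <<'E'
from h import *
import json
o=bot.get_obs();print(o["time"],o["ee_pos"].round(4),o["tcp_rot"].round(2),o["opening"],o["q"].round(1))
m=bot.camera_model("wrist");im=bot.camera("wrist")
json.dump({k:np.array(v).tolist() for k,v in m.items()},open("w1.json","w"))
cv2.imwrite("pics/w1.png",cv2.resize(im,(800,600),interpolation=cv2.INTER_CUBIC))
E
```

```text
1.95 [0.4264 0.2495 0.2002] [ 1.80e+02 -1.00e-02  8.51e+01] 0.0320972510551299 [ 30.3  -3.3  -2.7  90.7   0.  125.2]
```

View pics/w1.png

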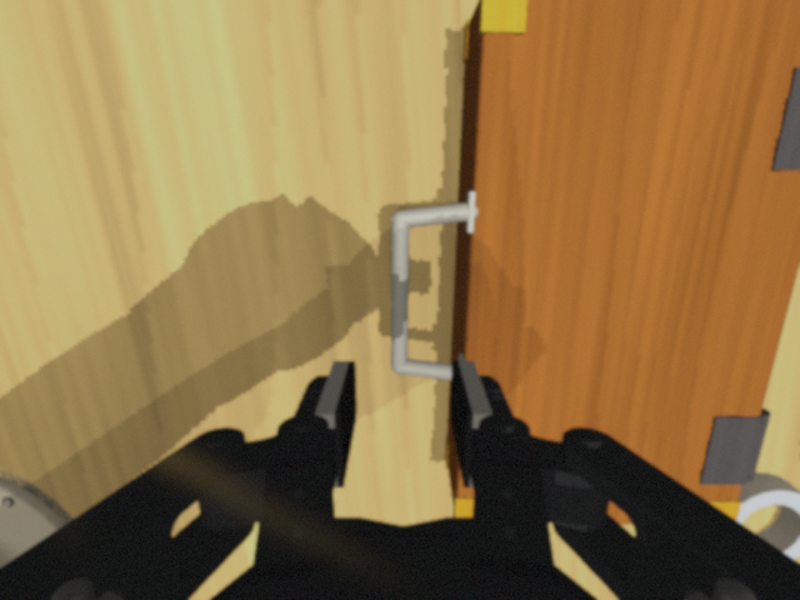

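The bar is at pixels (400,220)–(400,366), with the fingers straddling it. Lid corners FR are at about (455,517) and BR at about (738,508).

```bash
python3 - <<'E'
from h import *
import json
m=json.load(open("w1.json"))
s=.7
for k,u,v,z in[("barL",400,220,.0705),("barR",400,366,.0705),("FR",455,517,.0745),("BR",738,508,.0745),("FL",481,3,.0745)]:
    print(k,pix2plane("",u*s,v*s,z,m).round(4))
E
```

```text
barL [0.4279 0.2916 0.0705]
barR [0.42   0.2022 0.0705]
FR [0.4475 0.09   0.0745]
BR [0.6376 0.0809 0.0745]
FL [0.4771 0.3942 0.0745]
```

>>> {"api": "carry_out", "payload": {"linear": [[-0.12,-0.1,-0.8],[0,0,-1],[0,0,-1],[0,0,-1],[0,0,-1],[0,0,-1],[0,0,-0.8],[0,0,-0.4],[0,0,0],[0,0,0],[0,0,0],[0,0,0]], "rotation": [[0,0,0],[0,0,0],[0,0,0],[0,0,0],[0,0,0],[0,0,0],[0,0,0],[0,0,0],[0,0,0],[0,0,0],[0,0,0],[0,0,0]], "grip": [0.25,0.25,0.25,0.25,0.25,0.25,0.25,0.25,0.25,1,1,1], "grip_force": 30}}

```text
time: 3.2
ee_pos: [0.424, 0.2474, 0.0611]
tcp_rot: [-180.0, -0.1, 85.0]
wrist_force: [-5.7, 1.1, 3.6]
opening: 0.0087
grasp_force: 29.3
```

>>> {"api": "carry_out", "payload": {"linear": [[0,0,0],[0,0,0],[0,0,0]], "rotation": [[0,0,0],[0,0,0],[0,0,0]], "grip": [1,1,1]}}

```text
time: 3.5
ee_pos: [0.424, 0.2474, 0.0611]
tcp_rot: [-180.0, -0.1, 85.0]
wrist_force: [-6.0, 0.7, 3.4]
opening: 0.0088
grasp_force: 29.3
```

>>> {"api": "carry_out", "payload": {"linear": [[0.053,-0.005,0.918],[0.125,-0.011,0.911],[0.198,-0.018,0.899],[0.269,-0.025,0.88],[0.338,-0.031,0.855],[0.405,-0.037,0.826],[0.468,-0.043,0.79],[0.531,-0.049,0.75],[0.588,-0.054,0.705],[0.642,-0.059,0.656],[0,0,0],[0,0,0]], "rotation": [[0,0,0],[0,0,0],[0,0,0],[0,0,0],[0,0,0],[0,0,0],[0,0,0],[0,0,0],[0,0,0],[0,0,0],[0,0,0],[0,0,0]], "grip": [1,1,1,1,1,1,1,1,1,1,1,1]}}

```text
time: 4.7
ee_pos: [0.4953, 0.2403, 0.2274]
tcp_rot: [-180.0, -0.1, 85.0]
wrist_force: [-15.4, -0.8, 17.8]
opening: 0.0085
grasp_force: 31.1
```

>>> {"api": "carry_out", "payload": {"linear": [[0,0,0],[0,0,0],[0,0,0],[0,0,0],[0,0,0],[0,0,0]], "rotation": [[0,0,0],[0,0,0],[0,0,0],[0,0,0],[0,0,0],[0,0,0]], "grip": [0.3,0.3,0.3,0.3,0.3,0.3]}}

```text
time: 5.3
ee_pos: [0.4968, 0.2403, 0.2237]
tcp_rot: [-180.0, 0.0, 85.0]
wrist_force: [-0.8, -0.3, 0.1]
opening: 0.0297
grasp_force: 0.0
```

```bash
python3 - <<'E'
from h import *
o=bot.get_obs();print(o["time"],o["ee_pos"].round(4),o["tcp_rot"].round(2),o["opening"],o["q"].round(1),o["wrist_force"])
im=np.hstack([cv2.resize(bot.camera("side")[110:270,130:290],(400,400)),cv2.resize(bot.camera("wrist"),(400,300))[ :, :].repeat(1,0) if 0 else cv2.copyMakeBorder(cv2.resize(bot.camera("wrist"),(400,300)),0,100,0,0,cv2.BORDER_CONSTANT)])
cv2.imwrite("pics/h1.png",im)
E
```

```text
5.3 [0.4968 0.2403 0.2237] [-1.7999e+02  1.0000e-02  8.5000e+01] 0.02970444205624799 [ 25.8   4.9   8.3  93.4  -0.  120.8] [-0.75884892 -0.33951382  0.05446218]
```

View pics/h1.png

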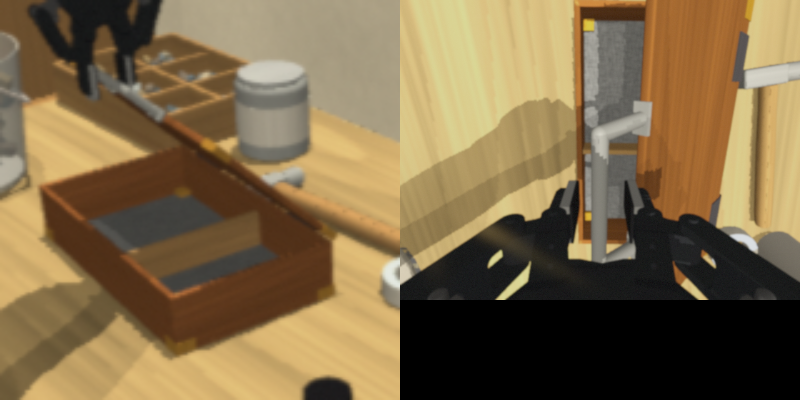

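Lid is at about 45°, with the bar free between the open pads (side picture, bar ends at (105,70)/(165,115)). I'll back off, wait 2 s, re-grip and swing it up.

>>> {"api": "carry_out", "payload": {"linear": [[0,0,1],[0,0,1],[0,0,1],[0,0,0],[0,0,0],[0,0,0],[0,0,0],[0,0,0],[0,0,0],[0,0,0],[0,0,0],[0,0,0]], "rotation": [[0,0,0],[0,0,0],[0,0,0],[0,0,0],[0,0,0],[0,0,0],[0,0,0],[0,0,0],[0,0,0],[0,0,0],[0,0,0],[0,0,0]], "grip": [0.3,0.3,0.3,0.3,0.3,0.3,0.3,0.3,0.3,0.3,0.3,0.3]}}

```text
time: 6.6
ee_pos: [0.4967, 0.2403, 0.2839]
tcp_rot: [180.0, -0.0, 85.0]
wrist_force: [-0.0, 0.4, -0.3]
opening: 0.03
grasp_force: 0.0
```

>>> {"api": "carry_out", "payload": {"linear": [[0,0,0],[0,0,0],[0,0,0],[0,0,0],[0,0,0],[0,0,0],[0,0,0],[0,0,0],[0,0,0],[0,0,0],[0,0,0],[0,0,0]], "rotation": [[0,0,0],[0,0,0],[0,0,0],[0,0,0],[0,0,0],[0,0,0],[0,0,0],[0,0,0],[0,0,0],[0,0,0],[0,0,0],[0,0,0]], "grip": [0.3,0.3,0.3,0.3,0.3,0.3,0.3,0.3,0.3,0.3,0.3,0.3]}}

```text
time: 7.8
ee_pos: [0.4967, 0.2403, 0.2839]
tcp_rot: [180.0, -0.0, 85.0]
wrist_force: [0.5, 0.3, 0.4]
opening: 0.0297
grasp_force: 0.0
```

>>> {"api": "carry_out", "payload": {"linear": [[-0.05,0,-0.9],[0,0,-1],[0,0,-0.9],[0,0,0],[0,0,0],[0,0,0],[0,0,0],[0,0,0],[0,0,0]], "rotation": [[0,0,0],[0,0,0],[0,0,0],[0,0,0],[0,0,0],[0,0,0],[0,0,0],[0,0,0],[0,0,0]], "grip": [0.3,0.3,0.3,0.3,1,1,1,1,1]}}

```text
time: 8.7
ee_pos: [0.4956, 0.2404, 0.2291]
tcp_rot: [180.0, -0.0, 85.0]
wrist_force: [-5.5, -1.0, 6.1]
opening: 0.0087
grasp_force: 30.0
```

>>> {"api": "carry_out", "payload": {"linear": [[0.69,-0.063,0.602],[0.735,-0.067,0.545],[0.776,-0.071,0.484],[0.812,-0.074,0.42],[0.843,-0.077,0.353],[0.868,-0.079,0.284],[0.888,-0.081,0.213],[0.901,-0.082,0.14],[0,0,0],[0,0,0],[0,0,0]], "rotation": [[0,0,0],[0,0,0],[0,0,0],[0,0,0],[0,0,0],[0,0,0],[0,0,0],[0,0,0],[0,0,0],[0,0,0],[0,0,0]], "grip": [1,1,1,1,1,1,1,1,1,1,1]}}

```text
time: 9.8
ee_pos: [0.6273, 0.2277, 0.2902]
tcp_rot: [179.8, -0.0, 84.9]
wrist_force: [2.0, -2.8, 4.6]
opening: 0.0086
grasp_force: 31.3
```

>>> {"api": "carry_out", "payload": {"linear": [[0.9,-0.083,0.07],[0.3,-0.028,0],[0,0,0],[0,0,0],[0,0,0],[0,0,0],[0,0,0]], "rotation": [[0,0,0],[0,0,0],[0,0,0],[0,0,0],[0,0,0],[0,0,0],[0,0,0]], "grip": [1,1,1,1,0,0,0]}}

```text
time: 10.5
ee_pos: [0.65, 0.2264, 0.2899]
tcp_rot: [-180.0, -0.0, 85.0]
wrist_force: [0.3, 0.3, 0.6]
opening: 0.0428
grasp_force: 0.0
```

>>> {"api": "carry_out", "payload": {"linear": [[0,0,0],[0,0,1],[0,0,1],[0,0,1],[0,0,0],[0,0,0],[0,0,0],[0,0,0],[0,0,0]], "rotation": [[0,0,0],[0,0,0],[0,0,0],[0,0,0],[0,0,0],[0,0,0],[0,0,0],[0,0,0],[0,0,0]], "grip": [0,0,0,0,0,0,0,0,0]}}

```text
time: 11.4
ee_pos: [0.6498, 0.2262, 0.3495]
tcp_rot: [-179.9, 0.0, 85.0]
wrist_force: [-1.0, 0.2, -0.3]
opening: 0.0426
grasp_force: 0.0
```

```bash
python3 - <<'E'
from h import *
o=bot.get_obs();print(o["time"],o["ee_pos"].round(4),o["opening"],o["q"].round(1),o["wrist_force"])
E
```

```text
11.4 [0.6498 0.2262 0.3495] 0.04264054432848076 [ 19.2  35.3  62.3 117.1   0.  114.2] [-0.97287901  0.16770117 -0.27618801]
```

>>> {"api": "carry_out", "payload": {"linear": [[-0.34,-0.99,0],[-0.34,-0.99,0],[-0.34,-0.99,0],[-0.34,-0.99,0],[-0.34,-0.99,0],[-0.34,-0.99,0],[-0.34,-0.99,0],[-0.34,-0.99,0],[-0.34,-0.99,0],[-0.34,-0.99,0],[-0.34,-0.99,0],[-0.34,-0.99,0]], "rotation": [[0,0,0.52],[0,0,0.52],[0,0,0.52],[0,0,0.52],[0,0,0.52],[0,0,0.52],[0,0,0.52],[0,0,0.52],[0,0,0.52],[0,0,0.52],[0,0,0.52],[0,0,0.52]], "grip": [0,0,0,0,0,0,0,0,0,0,0,0]}}

```text
time: 12.6
ee_pos: [0.5677, -0.0122, 0.3499]
tcp_rot: [-180.0, -0.0, 135.1]
wrist_force: [-1.1, 0.3, -0.0]
opening: 0.0428
grasp_force: 0.0
```

>>> {"api": "carry_out", "payload": {"linear": [[-0.34,-0.99,-0.25],[-0.34,-0.99,-0.25],[-0.34,-0.99,-0.25],[-0.34,-0.99,-0.25],[-0.34,-0.99,-0.25],[-0.34,-0.99,-0.25],[-0.34,-0.99,-0.25],[-0.34,-0.99,-0.25],[-0.34,-0.99,-0.25],[-0.34,-0.99,-0.25],[0,0,0],[0,0,0]], "rotation": [[0,0,0.52],[0,0,0.52],[0,0,0.52],[0,0,0.52],[0,0,0.52],[0,0,0.52],[0,0,0.52],[0,0,0.52],[0,0,0.52],[0,0,0.52],[0,0,0],[0,0,0]], "grip": [0,0,0,0,0,0,0,0,0,0,0,0]}}

```text
time: 13.8
ee_pos: [0.5001, -0.2094, 0.3]
tcp_rot: [180.0, -0.0, 176.4]
wrist_force: [-0.5, 0.6, 0.5]
opening: 0.0425
grasp_force: 0.0
```

```bash
python3 - <<'E'
from h import *
import json
o=bot.get_obs();print(o["time"],o["ee_pos"].round(4),o["tcp_rot"].round(2),o["q"].round(1))
m=bot.camera_model("wrist");im=bot.camera("wrist")
json.dump({k:np.array(v).tolist() for k,v in m.items()},open("w2.json","w"))
cv2.imwrite("pics/w2.png",cv2.resize(im,(800,600),interpolation=cv2.INTER_CUBIC))
E
```

```text
13.8 [ 0.5001 -0.2094  0.3   ] [ 1.7998e+02 -1.0000e-02  1.7638e+02] [-22.7   5.8  17.8 102.    0.  -19.1]
```

View pics/w2.png

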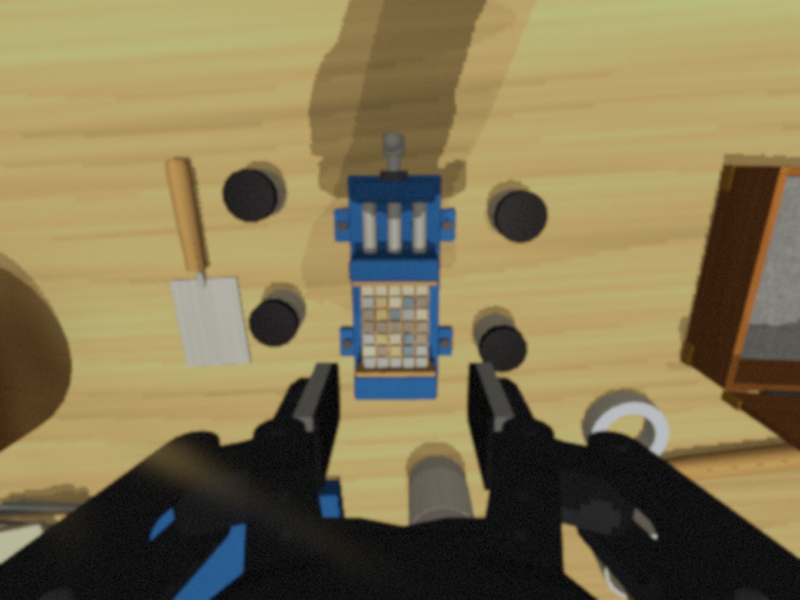

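Caps are at (249,194), (274,322), (520,214) and (502,347); the ball is at (394,142) and the mosaic spans (361,284)–(431,370).

```bash
python3 - <<'E'
from h import *
import json
m=json.load(open("w2.json"))
s=.7
for k,u,v,z in[("ball",394,142,.071),("J3",249,194,.046),("J4",274,322,.046),("J1",520,214,.046),("J2",502,347,.046),("p0",361,284,.046),("p1",429,284,.046),("p2",431,370,.046),("p3",361,370,.046),("sjL",350,262,.059),("sjR",441,258,.059),("fjL",357,398,.059),("fjR",437,398,.059),("caseFR",782,168,.066),("caseBR",728,388,.066)]:
    print(k,pix2plane("",u*s,v*s,z,m).round(4))
E
```

```text
ball [ 0.4122 -0.2095  0.071 ]
J3 [ 0.4437 -0.331   0.046 ]
J4 [ 0.5549 -0.3264  0.046 ]
J1 [ 0.4742 -0.1094  0.046 ]
J2 [ 0.5919 -0.1248  0.046 ]
p0 [ 0.5253 -0.2464  0.046 ]
p1 [ 0.5291 -0.1877  0.046 ]
p2 [ 0.6103 -0.1898  0.046 ]
p3 [ 0.6061 -0.2537  0.046 ]
sjL [ 0.5028 -0.2524  0.059 ]
sjR [ 0.5043 -0.1773  0.059 ]
fjL [ 0.6274 -0.2581  0.059 ]
fjR [ 0.6321 -0.1862  0.059 ]
caseFR [0.4499 0.086  0.066 ]
caseBR [0.6354 0.0695 0.066 ]
```

>>> {"api": "carry_out", "payload": {"linear": [[-0.88,0,-0.6],[-0.88,0,-0.6],[-0.88,0,-0.6],[-0.88,0,-0.6],[-0.86,-0.01,-0.6],[0,0,-1],[0,0,-1],[0,0,-1],[0,0,-1],[0,0,-1],[0,0,-1],[0,0,-1]], "rotation": [[0,0,0],[0,0,0],[0,0,0],[0,0,0],[0,0,0],[0,0,0],[0,0,0],[0,0,0],[0,0,0],[0,0,0],[0,0,0],[0,0,0]], "grip": [0.1,0.1,0.1,0.1,0.1,0.1,0.1,0.1,0.1,0.1,0.1,0.1]}}

```text
time: 15.05
ee_pos: [0.4132, -0.2088, 0.0996]
tcp_rot: [-180.0, 0.0, 176.5]
wrist_force: [0.1, -0.1, 0.1]
opening: 0.0387
grasp_force: 0.0
```

>>> {"api": "carry_out", "payload": {"linear": [[0,0,-1],[0,0,-1],[0,0,-0.85],[0,0,0],[0,0,0],[0,0,0],[0,0,0],[0,0,0],[0,0,0]], "rotation": [[0,0,0],[0,0,0],[0,0,0],[0,0,0],[0,0,0],[0,0,0],[0,0,0],[0,0,0],[0,0,0]], "grip": [0.1,0.1,0.1,0.1,1,1,1,1,1], "grip_force": 70}}

```text
time: 15.95
ee_pos: [0.4133, -0.2121, 0.0445]
tcp_rot: [-179.7, 0.1, 176.4]
wrist_force: [-1.2, -15.4, -2.7]
opening: 0.0083
grasp_force: 68.2
```

>>> {"api": "carry_out", "payload": {"linear": [[-0.3,0.02,0],[-0.3,0.02,0],[-0.3,0.02,0],[-0.3,0.02,0],[-0.25,0.02,0],[-0.2,0,0],[0,0,0],[0,0,0]], "rotation": [[0,0,0],[0,0,0],[0,0,0],[0,0,0],[0,0,0],[0,0,0],[0,0,0],[0,0,0]], "grip": [1,1,1,1,1,1,1,1]}}

```text
time: 16.75
ee_pos: [0.3809, -0.2102, 0.0446]
tcp_rot: [-179.7, 0.2, 176.4]
wrist_force: [1.2, -17.6, -5.0]
opening: 0.0079
grasp_force: 68.3
```

>>> {"api": "carry_out", "payload": {"linear": [[0,0,0],[0,0,0],[0,0,0],[0,0,0.9],[0,0,1],[0,0,1],[0,0,1],[0,0,1],[0,0,0]], "rotation": [[0,0,0],[0,0,0],[0,0,0],[0,0,0],[0,0,0],[0,0,0],[0,0,0],[0,0,0],[0,0,0]], "grip": [0.1,0.1,0.1,0.1,0.1,0.1,0.1,-1,-1]}}

```text
time: 17.65
ee_pos: [0.3809, -0.2079, 0.1439]
tcp_rot: [-179.9, 0.2, 176.5]
wrist_force: [-0.0, -0.3, -0.1]
opening: 0.0659
grasp_force: 0.0
```

>>> {"api": "carry_out", "payload": {"linear": [[0.94,-0.07,0],[0.94,-0.07,0],[0.94,-0.07,0],[0.94,-0.07,0],[0.94,-0.07,0],[0.94,-0.07,0],[0.94,-0.07,0],[0.94,-0.07,0],[0.94,-0.07,0],[0.94,-0.07,0],[0,0,0],[0,0,0]], "rotation": [[0,0,0],[0,0,0],[0,0,0],[0,0,0],[0,0,0],[0,0,0],[0,0,0],[0,0,0],[0,0,0],[0,0,0],[0,0,0],[0,0,0]], "grip": [-1,-1,-1,-1,-1,-1,-1,-1,-1,-1,-1,-1]}}

```text
time: 18.85
ee_pos: [0.5674, -0.2213, 0.1401]
tcp_rot: [180.0, -0.1, 176.5]
wrist_force: [0.7, 0.2, 0.2]
opening: 0.0857
grasp_force: 0.0
```

```bash
python3 - <<'E'
from h import *
import json
o=bot.get_obs();print(o["time"],o["ee_pos"].round(4),o["tcp_rot"].round(2),o["opening"])
m=bot.camera_model("wrist");im=bot.camera("wrist")
json.dump({k:np.array(v).tolist() for k,v in m.items()},open("w3.json","w"))
cv2.imwrite("pics/w3.png",cv2.resize(im,(800,600),interpolation=cv2.INTER_CUBIC))
E
```

```text
18.85 [ 0.5674 -0.2213  0.1401] [ 1.7997e+02 -9.0000e-02  1.7654e+02] 0.08571021252791143
```

View pics/w3.png

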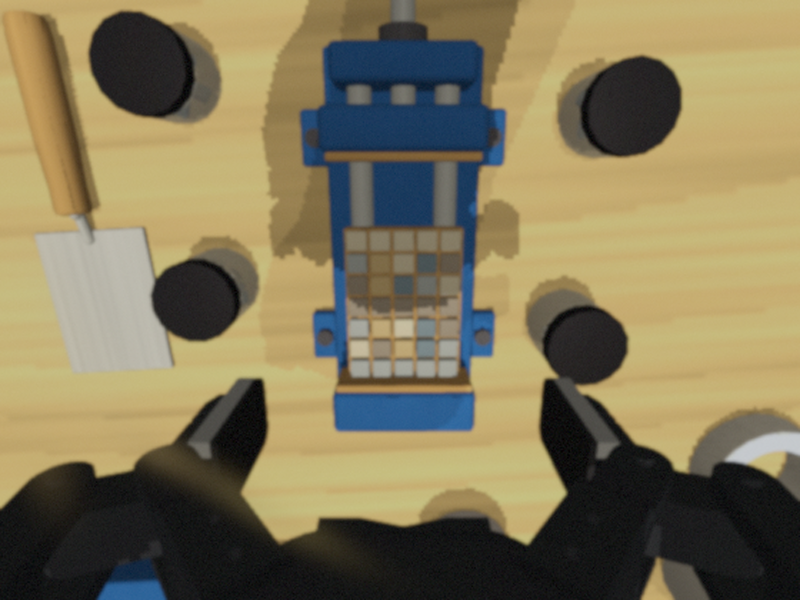

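Jaw is open and the panel rests at (344,228)–(463,380). Caps are at (140,66), (198,299), (633,105) and (587,344), all unmoved.

```bash
python3 - <<'E'
from h import *
import json
m=json.load(open("w3.json"))
s=.7
for k,u,v,z in[("J3",140,63,.046),("J4",196,299,.046),("J1",632,105,.046),("J2",587,344,.046),("p0",344,228,.046),("p1",463,228,.046),("p2",462,378,.046),("p3",347,378,.046),("knifeblade1",38,236,.002),("kb2",145,228,.002),("kb3",172,366,.002),("kh1",90,210,.015),("kh2",46,20,.015)]:
    print(k,pix2plane("",u*s,v*s,z,m).round(4))
E
```

```text
J3 [ 0.445  -0.3308  0.046 ]
J4 [ 0.5553 -0.3264  0.046 ]
J1 [ 0.476  -0.1099  0.046 ]
J2 [ 0.5927 -0.1246  0.046 ]
p0 [ 0.5238 -0.2471  0.046 ]
p1 [ 0.5274 -0.1886  0.046 ]
p2 [ 0.6083 -0.1912  0.046 ]
p3 [ 0.6044 -0.2533  0.046 ]
knifeblade1 [ 0.5227 -0.4328  0.002 ]
kb2 [ 0.522  -0.3691  0.002 ]
kb3 [ 0.6099 -0.371   0.002 ]
kh1 [ 0.5091 -0.3899  0.015 ]
kh2 [ 0.4162 -0.3884  0.015 ]
```

>>> {"api": "carry_out", "payload": {"linear": [[-0.05,0.05,-1],[0,0,-1],[0,0,-1],[0,0,-1],[0,0,-1],[0,0,-0.8],[0,0,0],[0,0,0],[0,0,0],[0,0,0],[0,0,0],[0,0,0]], "rotation": [[0,0,0],[0,0,0],[0,0,0],[0,0,0],[0,0,0],[0,0,0],[0,0,0],[0,0,0],[0,0,0],[0,0,0],[0,0,0],[0,0,0]], "grip": [-1,-1,-1,-1,-1,-1,-1,1,1,1,1,1], "grip_force": 50}}

```text
time: 20.1
ee_pos: [0.5673, -0.2209, 0.0267]
tcp_rot: [-180.0, 0.1, 176.5]
wrist_force: [-2.2, 1.2, 5.7]
opening: 0.0587
grasp_force: 54.5
```

>>> {"api": "carry_out", "payload": {"linear": [[0,0,0.5],[0,0,1],[0,0,1],[0,0,1],[0,0,1],[0,0,1],[0,0,1],[0,0,0.5]], "rotation": [[0,0,0],[0,0,0],[0,0,0],[0,0,0],[0,0,0],[0,0,0],[0,0,0],[0,0,0]], "grip": [1,1,1,1,1,1,1,1]}}

```text
time: 20.9
ee_pos: [0.5674, -0.2208, 0.1678]
tcp_rot: [-179.9, 0.2, 176.5]
wrist_force: [-0.4, -0.3, -0.8]
opening: 0.0591
grasp_force: 54.0
```

>>> {"api": "carry_out", "payload": {"linear": [[-0.045,0.97,0],[-0.045,0.97,0],[-0.045,0.97,0],[-0.045,0.97,0],[-0.045,0.97,0],[-0.045,0.97,0],[-0.045,0.97,0],[-0.045,0.97,0],[-0.045,0.97,0],[-0.045,0.97,0],[-0.045,0.97,0],[-0.045,0.97,0]], "rotation": [[0,0,-0.02],[0,0,-0.02],[0,0,-0.02],[0,0,-0.02],[0,0,-0.02],[0,0,-0.02],[0,0,-0.02],[0,0,-0.02],[0,0,-0.02],[0,0,-0.02],[0,0,0],[0,0,0]], "grip": [1,1,1,1,1,1,1,1,1,1,1,1]}}

```text
time: 22.1
ee_pos: [0.5558, 0.013, 0.1651]
tcp_rot: [180.0, -0.0, 174.9]
wrist_force: [0.1, -0.0, -1.7]
opening: 0.0593
grasp_force: 54.0
```

>>> {"api": "carry_out", "payload": {"linear": [[-0.045,0.97,0],[-0.045,0.97,0],[-0.045,0.97,0],[-0.045,0.97,0],[-0.045,0.97,0],[-0.045,0.97,0],[-0.045,0.97,0],[0,0,0],[0,0,0],[0,0,0],[0,0,0]], "rotation": [[0,0,0],[0,0,0],[0,0,0],[0,0,0],[0,0,0],[0,0,0],[0,0,0],[0,0,0],[0,0,0],[0,0,0],[0,0,0]], "grip": [1,1,1,1,1,1,1,1,1,1,1]}}

```text
time: 23.2
ee_pos: [0.5498, 0.1473, 0.1652]
tcp_rot: [-180.0, 0.0, 174.9]
wrist_force: [-0.1, -0.8, -1.0]
opening: 0.059
grasp_force: 54.0
```

```bash
python3 - <<'E'
from h import *
import json
o=bot.get_obs();print(o["time"],o["ee_pos"].round(4),o["tcp_rot"].round(2),o["opening"])
m=bot.camera_model("wrist");im=bot.camera("wrist")
json.dump({k:np.array(v).tolist() for k,v in m.items()},open("w4.json","w"))
cv2.imwrite("pics/w4.png",cv2.resize(im,(800,600),interpolation=cv2.INTER_CUBIC))
E
```

```text
23.2 [0.5498 0.1473 0.1652] [-179.99    0.    174.87] 0.058950502014773296
```

View pics/w4.png

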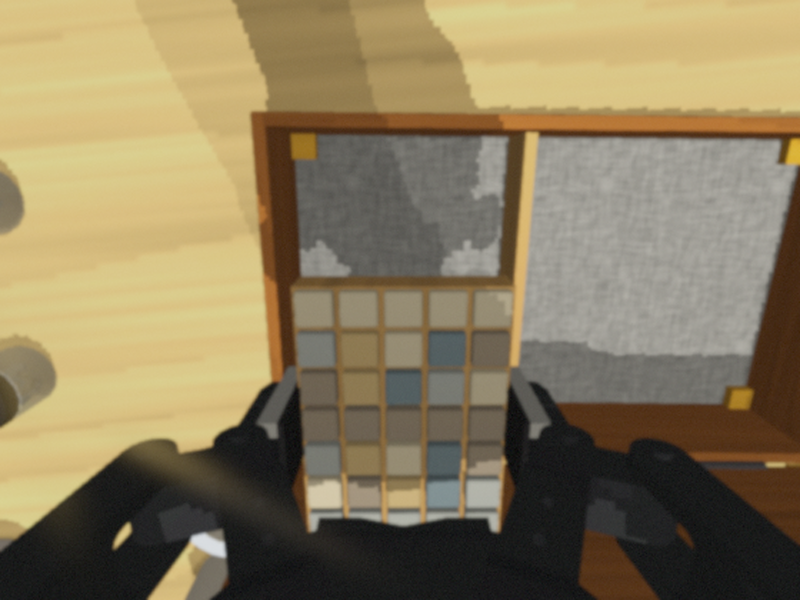

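Panel is held level over the narrow bay (walls at columns ~270 and ~525). Lowering.

>>> {"api": "carry_out", "payload": {"linear": [[0,0,-1],[0,0,-1],[0,0,-1],[0,0,-1],[0,0,-1],[0,0,-1],[0,0,-0.8],[0,0,-0.5],[0,0,-0.4],[0,0,0],[0,0,0]], "rotation": [[0,0,0],[0,0,0],[0,0,0],[0,0,0],[0,0,0],[0,0,0],[0,0,0],[0,0,0],[0,0,0],[0,0,0],[0,0,0]], "grip": [1,1,1,1,1,1,1,1,1,1,1]}}

```text
time: 24.35
ee_pos: [0.55, 0.148, 0.0117]
tcp_rot: [180.0, 0.0, 174.9]
wrist_force: [0.5, 0.1, -1.0]
opening: 0.0589
grasp_force: 54.0
```

>>> {"api": "carry_out", "payload": {"linear": [[0,0,-0.1],[0,0,-0.1],[0,0,0]], "rotation": [[0,0,0],[0,0,0],[0,0,0]], "grip": [1,1,1]}}

```text
time: 24.65
ee_pos: [0.5504, 0.1482, 0.0093]
tcp_rot: [180.0, 0.1, 174.9]
wrist_force: [-4.4, -0.5, 11.9]
opening: 0.059
grasp_force: 61.1
```

>>> {"api": "carry_out", "payload": {"linear": [[0,0,0.05],[0,0,0],[0,0,0],[0,0,0.4],[0,0,1],[0,0,1],[0,0,1],[0,0,1],[0,0,1],[0,0,1],[0,0,1],[0,0,0]], "rotation": [[0,0,0],[0,0,0],[0,0,0],[0,0,0],[0,0,0],[0,0,0],[0,0,0],[0,0,0],[0,0,0],[0,0,0],[0,0,0],[0,0,0]], "grip": [-0.6,-0.6,-0.6,-0.6,-0.6,-0.6,-0.6,-0.6,-0.6,-0.6,-0.6,-0.6]}}

```text
time: 25.85
ee_pos: [0.5508, 0.1483, 0.1595]
tcp_rot: [179.9, 0.3, 174.9]
wrist_force: [-0.1, -0.7, -0.5]
opening: 0.0683
grasp_force: 0.0
```

>>> {"api": "carry_out", "payload": {"linear": [[-0.14,-0.99,0.4],[-0.14,-0.99,0.4],[-0.14,-0.99,0.4],[-0.14,-0.99,0.4],[-0.14,-0.99,0.4],[-0.14,-0.99,0.4],[-0.14,-0.99,0.4],[-0.14,-0.99,0.4],[-0.14,-0.99,0.4],[-0.14,-0.99,0.4],[-0.14,-0.99,0.4],[-0.14,-0.99,0.4]], "rotation": [[0,0,0],[0,0,0],[0,0,0],[0,0,0],[0,0,0],[0,0,0],[0,0,0],[0,0,0],[0,0,0],[0,0,0],[0,0,0],[0,0,0]], "grip": [-0.6,-0.6,-0.6,-0.6,-0.6,-0.6,-0.6,-0.6,-0.6,-0.6,-0.6,-0.6]}}

```text
time: 27.05
ee_pos: [0.5158, -0.0904, 0.2517]
tcp_rot: [180.0, -0.0, 174.9]
wrist_force: [-0.1, -0.6, 0.5]
opening: 0.0688
grasp_force: 0.0
```

>>> {"api": "carry_out", "payload": {"linear": [[-0.14,-0.99,0.4],[-0.14,-0.99,0.4],[-0.14,-0.99,0.4],[-0.14,-0.99,0.4],[-0.14,-0.99,0.4],[0,0,0],[0,0,0]], "rotation": [[0,0,0],[0,0,0],[0,0,0],[0,0,0],[0,0,0],[0,0,0],[0,0,0]], "grip": [-0.6,-0.6,-0.6,-0.6,-0.6,-0.6,-0.6]}}

```text
time: 27.75
ee_pos: [0.502, -0.1887, 0.2914]
tcp_rot: [180.0, -0.0, 174.9]
wrist_force: [0.7, 0.2, -0.1]
opening: 0.0688
grasp_force: 0.0
```

```bash
cat >> h.py <<'E'
def jars():
    """black cap tops on the bench in a wrist view: world xy at z=.046"""
    m=bot.camera_model("wrist");im=bot.camera("wrist")
    bw=(im.max(2)<50).astype(np.uint8)
    n,l,st,c=cv2.connectedComponentsWithStats(bw)
    for i in range(1,n):
        x,y,w,h,a=st[i]
        if a>250 and w<60 and h<60 and a>.65*w*h:
            print("jar",(x,y,w,h,a),pix2plane("",c[i][0],c[i][1],.046,m)[:2].round(4))
    return im
E
python3 - <<'E'
from h import *
o=bot.get_obs();print(o["time"],o["ee_pos"].round(4),o["tcp_rot"].round(2),o["opening"])
im=jars()
a=bot.camera("side")[105:255,120:300]
cv2.imwrite("pics/s5.png",np.hstack([cv2.resize(a,(440,367)),cv2.resize(im[:367*560//489,:],(360,270)).repeat(1,0) if 0 else cv2.copyMakeBorder(cv2.resize(im,(360,270)),0,97,0,0,cv2.BORDER_CONSTANT)]))
E
```

```text
27.75 [ 0.502  -0.1887  0.2914] [ 1.7998e+02 -4.0000e-02  1.7487e+02] 0.06877754328904742
jar (np.int32(135), np.int32(123), np.int32(39), np.int32(35), np.int32(1060)) [ 0.4442 -0.3297]
jar (np.int32(329), np.int32(133), np.int32(36), np.int32(34), np.int32(806)) [ 0.4753 -0.1079]
jar (np.int32(158), np.int32(214), np.int32(35), np.int32(32), np.int32(842)) [ 0.5544 -0.3262]
jar (np.int32(323), np.int32(228), np.int32(32), np.int32(32), np.int32(785)) [ 0.592  -0.1248]
```

View pics/s5.png

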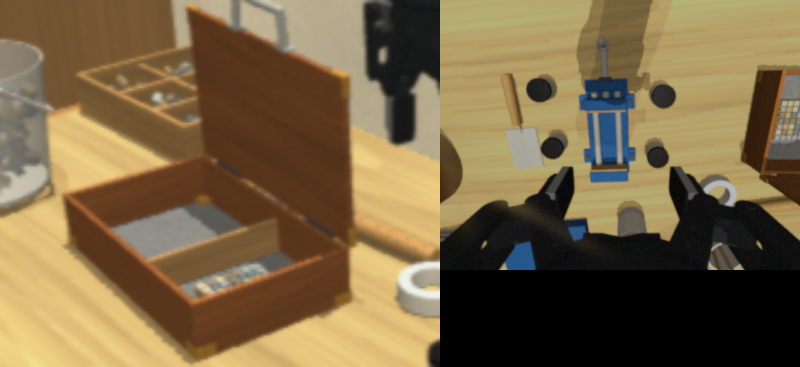

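Side view shows the panel flat in the narrow bay and the lid standing at the back. All four caps were detected in the wrist view at their known spots. Fetching the first jar.

>>> {"api": "carry_out", "payload": {"linear": [[-0.267,0.8,-1],[-0.267,0.8,-1],[-0.267,0.8,-1],[-0.267,0.8,-1],[-0.267,0.8,-1],[0,0,-1],[0,0,-1],[0,0,-1],[0,0,-1],[0,0,-1],[0,0,-1],[0,0,-1]], "rotation": [[0,0,0],[0,0,0],[0,0,0],[0,0,0],[0,0,0],[0,0,0],[0,0,0],[0,0,0],[0,0,0],[0,0,0],[0,0,0],[0,0,0]], "grip": [-0.5,-0.5,-0.5,-0.5,-0.5,-0.5,-0.5,-0.5,-0.5,-0.5,-0.5,-0.5]}}

```text
time: 29.05
ee_pos: [0.4751, -0.1076, 0.0509]
tcp_rot: [180.0, -0.0, 175.0]
wrist_force: [0.1, -0.3, 0.4]
opening: 0.0642
grasp_force: 0.0
```

>>> {"api": "carry_out", "payload": {"linear": [[0,0,-1],[0,0,-0.5],[0,0,0],[0,0,0],[0,0,0],[0,0,0],[0,0,0],[0,0,1],[0,0,1],[0,0,1],[0,0,1],[0,0,1]], "rotation": [[0,0,0],[0,0,0],[0,0,0],[0,0,0],[0,0,0],[0,0,0],[0,0,0],[0,0,0],[0,0,0],[0,0,0],[0,0,0],[0,0,0]], "grip": [-0.5,-0.5,-0.5,1,1,1,1,1,1,1,1,1], "grip_force": 30}}

```text
time: 30.25
ee_pos: [0.4753, -0.1087, 0.123]
tcp_rot: [-180.0, -0.0, 174.9]
wrist_force: [0.8, -0.0, -1.5]
opening: 0.043
grasp_force: 30.8
```

>>> {"api": "carry_out", "payload": {"linear": [[0.243,0.96,1],[0.243,0.96,1],[0.243,0.96,0],[0.243,0.96,0],[0.243,0.96,0],[0.243,0.96,0],[0.243,0.96,0],[0.243,0.96,0],[0.243,0.96,0],[0.243,0.96,0],[0.243,0.96,0],[0.243,0.96,0]], "rotation": [[0,0,0],[0,0,0],[0,0,0],[0,0,0],[0,0,0],[0,0,0],[0,0,0],[0,0,0],[0,0,0],[0,0,0],[0,0,0],[0,0,0]], "grip": [1,1,1,1,1,1,1,1,1,1,1,1]}}

```text
time: 31.45
ee_pos: [0.5338, 0.1225, 0.1621]
tcp_rot: [-180.0, -0.0, 174.9]
wrist_force: [0.1, 0.5, -0.1]
opening: 0.0428
grasp_force: 30.8
```

>>> {"api": "carry_out", "payload": {"linear": [[0.243,0.96,0],[0.243,0.96,0],[0.243,0.96,0],[0.243,0.96,0],[0.243,0.96,0],[0.243,0.96,0],[0.243,0.96,0],[0.243,0.96,0],[0.243,0.96,0],[0.243,0.96,0],[0.243,0.96,0],[0,0,0]], "rotation": [[0,0,0],[0,0,0],[0,0,0],[0,0,0],[0,0,0],[0,0,0],[0,0,0],[0,0,0],[0,0,0],[0,0,0],[0,0,0],[0,0,0]], "grip": [1,1,1,1,1,1,1,1,1,1,1,1]}}

```text
time: 32.65
ee_pos: [0.5872, 0.3354, 0.1611]
tcp_rot: [-180.0, -0.0, 175.0]
wrist_force: [-0.6, -0.3, -0.9]
opening: 0.0433
grasp_force: 30.9
```

>>> {"api": "carry_out", "payload": {"linear": [[0,0,-1],[0,0,-1],[0,0,-1],[0,0,-1],[0,0,-1],[0,0,-1],[0,0,-0.45],[0,0,-0.15],[0,0,0],[0,0,0]], "rotation": [[0,0,0],[0,0,0],[0,0,0],[0,0,0],[0,0,0],[0,0,0],[0,0,0],[0,0,0],[0,0,0],[0,0,0]], "grip": [1,1,1,1,1,1,1,1,1,1]}}

```text
time: 33.65
ee_pos: [0.5877, 0.3333, 0.0313]
tcp_rot: [179.9, 0.1, 174.9]
wrist_force: [0.8, -0.7, -1.8]
opening: 0.0435
grasp_force: 31.0
```

>>> {"api": "carry_out", "payload": {"linear": [[0,0,-0.08],[0,0,0],[0,0,0],[0,0,0],[0,0,0.5],[0,0,1],[0,0,1],[0,0,1],[0,0,1],[0,0,1],[0,0,1],[0,0,0.1]], "rotation": [[0,0,0],[0,0,0],[0,0,0],[0,0,0],[0,0,0],[0,0,0],[0,0,0],[0,0,0],[0,0,0],[0,0,0],[0,0,0],[0,0,0]], "grip": [1,1,-0.27,-0.27,-0.27,-0.27,-0.27,-0.27,-0.27,-0.27,-0.27,-0.27]}}

```text
time: 34.85
ee_pos: [0.5881, 0.3335, 0.1643]
tcp_rot: [179.8, 0.2, 174.9]
wrist_force: [0.5, 0.1, 1.0]
opening: 0.054
grasp_force: 0.0
```

>>> {"api": "carry_out", "payload": {"linear": [[-0.2,-1,0],[-0.2,-1,0],[-0.2,-1,0],[-0.2,-1,0],[-0.2,-1,0],[-0.2,-1,0],[-0.2,-1,0],[-0.2,-1,0],[-0.2,-1,0],[-0.2,-1,0],[-0.2,-1,0],[-0.2,-1,0]], "rotation": [[0,0,0],[0,0,0],[0,0,0],[0,0,0],[0,0,0],[0,0,0],[0,0,0],[0,0,0],[0,0,0],[0,0,0],[0,0,0],[0,0,0]], "grip": [-0.5,-0.5,-0.5,-0.5,-0.5,-0.5,-0.5,-0.5,-0.5,-0.5,-0.5,-0.5]}}

```text
time: 36.05
ee_pos: [0.5387, 0.0919, 0.1601]
tcp_rot: [-180.0, -0.0, 174.9]
wrist_force: [0.1, -0.4, 0.3]
opening: 0.0636
grasp_force: 0.0
```

>>> {"api": "carry_out", "payload": {"linear": [[0,-1,0.4],[0,-1,0.4],[0,-1,0.4],[0,-1,0.4],[0,-1,0.4],[0,-1,0.4],[0,-1,0.4],[0,-1,0.4],[0,-1,0.4],[0,0,0],[0,0,0]], "rotation": [[0,0,0],[0,0,0],[0,0,0],[0,0,0],[0,0,0],[0,0,0],[0,0,0],[0,0,0],[0,0,0],[0,0,0],[0,0,0]], "grip": [-0.5,-0.5,-0.5,-0.5,-0.5,-0.5,-0.5,-0.5,-0.5,-0.5,-0.5]}}

```text
time: 37.15
ee_pos: [0.539, -0.0872, 0.2321]
tcp_rot: [180.0, -0.0, 174.9]
wrist_force: [0.8, 0.1, -0.5]
opening: 0.0641
grasp_force: 0.0
```

```bash
python3 - <<'E'
from h import *
o=bot.get_obs();print(o["time"],o["ee_pos"].round(4),o["tcp_rot"].round(2),o["opening"])
im=jars()
a=bot.camera("side")[105:255,120:300]
cv2.imwrite("pics/s6.png",np.hstack([cv2.resize(a,(440,367)),cv2.copyMakeBorder(cv2.resize(im,(360,270)),0,97,0,0,cv2.BORDER_CONSTANT)]))
E
```

```text
37.15 [ 0.539  -0.0872  0.2321] [ 1.7999e+02 -2.0000e-02  1.7486e+02] 0.06413297982454898
jar (np.int32(0), np.int32(94), np.int32(46), np.int32(43), np.int32(1641)) [ 0.4451 -0.3263]
jar (np.int32(234), np.int32(223), np.int32(37), np.int32(37), np.int32(1096)) [ 0.5921 -0.1228]
```

View pics/s6.png

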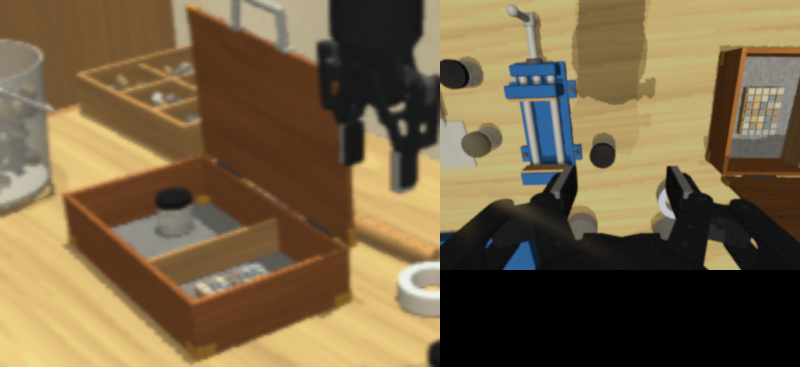

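First jar stands in the wide bay. In the wrist inset J4 looks grey rather than black, so I'll check it later. Taking J2 now.

>>> {"api": "carry_out", "payload": {"linear": [[0.66,-0.46,-1],[0.66,-0.46,-1],[0.66,-0.46,-1],[0.66,-0.46,-1],[0,0,-1],[0,0,-1],[0,0,-1],[0,0,-1],[0,0,-1],[0,0,-1],[0,0,-0.55],[0,0,0]], "rotation": [[0,0,0],[0,0,0],[0,0,0],[0,0,0],[0,0,0],[0,0,0],[0,0,0],[0,0,0],[0,0,0],[0,0,0],[0,0,0],[0,0,0]], "grip": [-0.5,-0.5,-0.5,-0.5,-0.5,-0.5,-0.5,-0.5,-0.5,-0.5,-0.5,-0.5]}}

```text
time: 38.45
ee_pos: [0.5908, -0.1229, 0.0196]
tcp_rot: [180.0, -0.2, 175.0]
wrist_force: [-0.1, -0.3, 0.1]
opening: 0.0644
grasp_force: 0.0
```

>>> {"api": "carry_out", "payload": {"linear": [[0,0,0],[0,0,0],[0,0,0],[0,0,0],[0,0,1],[0,0,1],[0,0,1],[0,0,1],[0,0,1],[0,0,1],[0,0,1],[0,0,0]], "rotation": [[0,0,0],[0,0,0],[0,0,0],[0,0,0],[0,0,0],[0,0,0],[0,0,0],[0,0,0],[0,0,0],[0,0,0],[0,0,0],[0,0,0]], "grip": [1,1,1,1,1,1,1,1,1,1,1,1]}}

```text
time: 39.65
ee_pos: [0.593, -0.1241, 0.1645]
tcp_rot: [-180.0, 0.3, 174.9]
wrist_force: [0.3, 0.1, -0.1]
opening: 0.0426
grasp_force: 30.8
```

```bash
python3 - <<'E'
from h import *
o=bot.get_obs();print(o["time"],o["ee_pos"].round(4),o["opening"])
im=bot.camera("side");sc=bot.camera("scene")
a=cv2.resize(im[270:370,290:430],(400,286));b=cv2.resize(sc[230:330,90:230],(400,286))
cv2.imwrite("pics/s7.png",np.hstack([a,b]))
E
```

```text
39.65 [ 0.593  -0.1241  0.1645] 0.04260468216232667
```

View pics/s7.png

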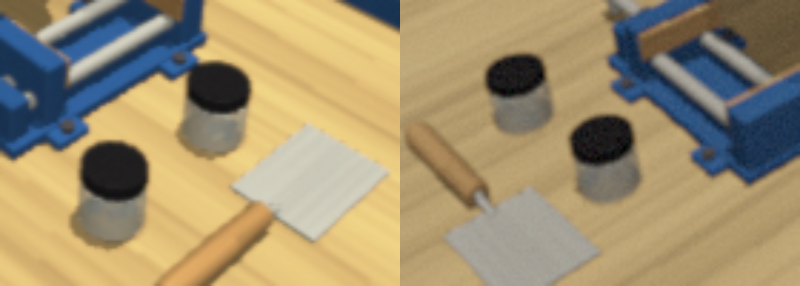

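J3 and J4 stand upright, caps black, beside the knife. Placing J2.

>>> {"api": "carry_out", "payload": {"linear": [[-0.032,0.964,0],[-0.032,0.964,0],[-0.032,0.964,0],[-0.032,0.964,0],[-0.032,0.964,0],[-0.032,0.964,0],[-0.032,0.964,0],[-0.032,0.964,0],[-0.032,0.964,0],[-0.032,0.964,0],[-0.032,0.964,0],[-0.032,0.964,0]], "rotation": [[0,0,0],[0,0,0],[0,0,0],[0,0,0],[0,0,0],[0,0,0],[0,0,0],[0,0,0],[0,0,0],[0,0,0],[0,0,0],[0,0,0]], "grip": [1,1,1,1,1,1,1,1,1,1,1,1]}}

```text
time: 40.95
ee_pos: [0.5836, 0.1082, 0.1596]
tcp_rot: [-180.0, -0.1, 174.9]
wrist_force: [-0.5, 0.2, -1.1]
opening: 0.0434
grasp_force: 30.8
```

>>> {"api": "carry_out", "payload": {"linear": [[-0.032,0.964,0],[-0.032,0.964,0],[-0.032,0.964,0],[-0.032,0.964,0],[-0.032,0.964,0],[-0.032,0.964,0],[-0.032,0.964,0],[-0.032,0.964,0],[0,0,0],[0,0,-1],[0,0,-1],[0,0,-1]], "rotation": [[0,0,0],[0,0,0],[0,0,0],[0,0,0],[0,0,0],[0,0,0],[0,0,0],[0,0,0],[0,0,0],[0,0,0],[0,0,0],[0,0,0]], "grip": [1,1,1,1,1,1,1,1,1,1,1,1]}}

```text
time: 42.15
ee_pos: [0.5793, 0.2617, 0.1008]
tcp_rot: [-180.0, 0.0, 174.9]
wrist_force: [-0.5, 0.7, -0.8]
opening: 0.0431
grasp_force: 30.9
```

>>> {"api": "carry_out", "payload": {"linear": [[0,0,-1],[0,0,-1],[0,0,-1],[0,0,-0.5],[0,0,-0.15],[0,0,0],[0,0,0]], "rotation": [[0,0,0],[0,0,0],[0,0,0],[0,0,0],[0,0,0],[0,0,0],[0,0,0]], "grip": [1,1,1,1,1,1,1]}}

```text
time: 42.85
ee_pos: [0.5795, 0.2619, 0.0291]
tcp_rot: [180.0, 0.0, 174.9]
wrist_force: [-0.1, 0.6, -0.5]
opening: 0.0429
grasp_force: 31.1
```

>>> {"api": "carry_out", "payload": {"linear": [[0,0,-0.06],[0,0,0],[0,0,0],[0,0,0],[0,0,0.5],[0,0,1],[0,0,1],[0,0,1],[0,0,1],[0,0,1],[0,0,1],[0,0,0]], "rotation": [[0,0,0],[0,0,0],[0,0,0],[0,0,0],[0,0,0],[0,0,0],[0,0,0],[0,0,0],[0,0,0],[0,0,0],[0,0,0],[0,0,0]], "grip": [1,1,-0.27,-0.27,-0.27,-0.27,-0.27,-0.27,-0.27,-0.27,-0.27,-0.37]}}

```text
time: 44.05
ee_pos: [0.5802, 0.2623, 0.1612]
tcp_rot: [179.9, 0.3, 174.9]
wrist_force: [-0.3, -0.3, 0.7]
opening: 0.0584
grasp_force: 0.0
```

>>> {"api": "carry_out", "payload": {"linear": [[-0.096,-0.985,0.17],[-0.096,-0.985,0.17],[-0.096,-0.985,0.17],[-0.096,-0.985,0.17],[-0.096,-0.985,0.17],[-0.096,-0.985,0.17],[-0.096,-0.985,0.17],[-0.096,-0.985,0.17],[-0.096,-0.985,0.17],[-0.096,-0.985,0.17],[-0.096,-0.985,0.17],[-0.096,-0.985,0.17]], "rotation": [[0,0,0],[0,0,0],[0,0,0],[0,0,0],[0,0,0],[0,0,0],[0,0,0],[0,0,0],[0,0,0],[0,0,0],[0,0,0],[0,0,0]], "grip": [-0.37,-0.37,-0.37,-0.37,-0.37,-0.37,-0.37,-0.37,-0.37,-0.37,-0.37,-0.37]}}

```text
time: 45.25
ee_pos: [0.5555, 0.0233, 0.1984]
tcp_rot: [-180.0, 0.0, 174.9]
wrist_force: [-0.1, 0.4, -0.6]
opening: 0.0589
grasp_force: 0.0
```

>>> {"api": "carry_out", "payload": {"linear": [[-0.096,-0.985,0.17],[-0.096,-0.985,0.17],[-0.096,-0.985,0.17],[-0.096,-0.985,0.17],[-0.096,-0.985,0.17],[-0.096,-0.985,0.17],[-0.096,-0.985,0.17],[-0.096,-0.985,0.17],[-0.096,-0.985,0.17],[-0.096,-0.985,0.17],[-0.096,-0.985,0.17],[-0.096,-0.985,0.17]], "rotation": [[0,0,0],[0,0,0],[0,0,0],[0,0,0],[0,0,0],[0,0,0],[0,0,0],[0,0,0],[0,0,0],[0,0,0],[0,0,0],[0,0,0]], "grip": [-0.37,-0.37,-0.37,-0.37,-0.37,-0.37,-0.37,-0.37,-0.37,-0.37,-0.37,-0.37]}}

```text
time: 46.45
ee_pos: [0.5319, -0.2128, 0.2392]
tcp_rot: [-180.0, -0.0, 174.9]
wrist_force: [0.5, 0.3, 0.2]
opening: 0.0589
grasp_force: 0.0
```

>>> {"api": "carry_out", "payload": {"linear": [[-0.096,-0.985,0.17],[-0.096,-0.985,0.17],[0,0,0],[0,0,0]], "rotation": [[0,0,0],[0,0,0],[0,0,0],[0,0,0]], "grip": [-0.37,-0.37,-0.37,-0.37]}}

```text
time: 46.85
ee_pos: [0.5284, -0.2512, 0.2457]
tcp_rot: [180.0, -0.0, 174.8]
wrist_force: [0.3, -0.7, -0.4]
opening: 0.0587
grasp_force: 0.0
```

```bash
python3 - <<'E'
from h import *
o=bot.get_obs();print(o["time"],o["ee_pos"].round(4),o["tcp_rot"].round(2),o["opening"])
jars()
E
```

```text
46.85 [ 0.5284 -0.2512  0.2457] [ 1.7999e+02 -1.0000e-02  1.7482e+02] 0.058680529571229996
jar (np.int32(172), np.int32(90), np.int32(43), np.int32(42), np.int32(1432)) [ 0.4447 -0.3308]
jar (np.int32(195), np.int32(198), np.int32(38), np.int32(38), np.int32(1098)) [ 0.5547 -0.3272]
```

>>> {"api": "carry_out", "payload": {"linear": [[0.33,-0.95,-1],[0.33,-0.95,-1],[0.33,-0.95,-1],[0.33,-0.95,-1],[0,0,-1],[0,0,-1],[0,0,-1],[0,0,-1],[0,0,-1],[0,0,-1],[0,0,-1],[0,0,-0.2]], "rotation": [[0,0,0],[0,0,0],[0,0,0],[0,0,0],[0,0,0],[0,0,0],[0,0,0],[0,0,0],[0,0,0],[0,0,0],[0,0,0],[0,0,0]], "grip": [-0.37,-0.37,-0.37,-0.37,-0.37,-0.37,-0.37,-0.37,-0.37,-0.37,-0.37,-0.37]}}

```text
time: 48.1
ee_pos: [0.5544, -0.3249, 0.019]
tcp_rot: [179.9, -0.2, 175.0]
wrist_force: [0.0, -0.4, -0.5]
opening: 0.0588
grasp_force: 0.0
```

>>> {"api": "carry_out", "payload": {"linear": [[0,0,0],[0,0,0],[0,0,0],[0,0,0],[0,0,1],[0,0,1],[0,0,1],[0,0,1],[0,0,1],[0,0,1],[0,0,1],[0,0,0]], "rotation": [[0,0,0],[0,0,0],[0,0,0],[0,0,0],[0,0,0],[0,0,0],[0,0,0],[0,0,0],[0,0,0],[0,0,0],[0,0,0],[0,0,0]], "grip": [-0.37,1,1,1,1,1,1,1,1,1,1,1]}}

```text
time: 49.3
ee_pos: [0.5566, -0.327, 0.165]
tcp_rot: [-179.9, 0.2, 174.9]
wrist_force: [0.2, -0.5, -1.2]
opening: 0.0433
grasp_force: 30.8
```

>>> {"api": "carry_out", "payload": {"linear": [[-0.048,0.98,0],[-0.048,0.98,0],[-0.048,0.98,0],[-0.048,0.98,0],[-0.048,0.98,0],[-0.048,0.98,0],[-0.048,0.98,0],[-0.048,0.98,0],[-0.048,0.98,0],[-0.048,0.98,0],[-0.048,0.98,0],[-0.048,0.98,0]], "rotation": [[0,0,0],[0,0,0],[0,0,0],[0,0,0],[0,0,0],[0,0,0],[0,0,0],[0,0,0],[0,0,0],[0,0,0],[0,0,0],[0,0,0]], "grip": [1,1,1,1,1,1,1,1,1,1,1,1]}}

```text
time: 50.5
ee_pos: [0.5438, -0.0896, 0.1616]
tcp_rot: [-180.0, 0.0, 174.9]
wrist_force: [-0.2, 0.5, -1.3]
opening: 0.0435
grasp_force: 30.8
```

>>> {"api": "carry_out", "payload": {"linear": [[-0.048,0.98,0],[-0.048,0.98,0],[-0.048,0.98,0],[-0.048,0.98,0],[-0.048,0.98,0],[-0.048,0.98,0],[-0.048,0.98,0],[-0.048,0.98,0],[-0.048,0.98,0],[-0.048,0.98,0],[-0.048,0.98,0],[-0.048,0.98,0]], "rotation": [[0,0,0],[0,0,0],[0,0,0],[0,0,0],[0,0,0],[0,0,0],[0,0,0],[0,0,0],[0,0,0],[0,0,0],[0,0,0],[0,0,0]], "grip": [1,1,1,1,1,1,1,1,1,1,1,1]}}

```text
time: 51.7
ee_pos: [0.532, 0.1455, 0.1617]
tcp_rot: [180.0, 0.0, 174.9]
wrist_force: [0.2, 0.3, -1.2]
opening: 0.0434
grasp_force: 30.8
```

>>> {"api": "carry_out", "payload": {"linear": [[-0.048,0.98,0],[-0.048,0.98,0],[-0.048,0.98,0],[-0.048,0.98,0],[-0.048,0.98,0],[-0.048,0.98,0],[-0.048,0.98,0],[-0.048,0.98,0],[-0.048,0.98,0],[-0.048,0.98,0],[0,0,0],[0,0,0]], "rotation": [[0,0,0],[0,0,0],[0,0,0],[0,0,0],[0,0,0],[0,0,0],[0,0,0],[0,0,0],[0,0,0],[0,0,0],[0,0,0],[0,0,0]], "grip": [1,1,1,1,1,1,1,1,1,1,1,1]}}

```text
time: 52.9
ee_pos: [0.5228, 0.3406, 0.1614]
tcp_rot: [-180.0, -0.0, 175.0]
wrist_force: [-0.5, -0.6, -1.2]
opening: 0.0432
grasp_force: 30.9
```

>>> {"api": "carry_out", "payload": {"linear": [[0,0,-1],[0,0,-1],[0,0,-1],[0,0,-1],[0,0,-1],[0,0,-1],[0,0,-0.5],[0,0,-0.15],[0,0,0],[0,0,0]], "rotation": [[0,0,0],[0,0,0],[0,0,0],[0,0,0],[0,0,0],[0,0,0],[0,0,0],[0,0,0],[0,0,0],[0,0,0]], "grip": [1,1,1,1,1,1,1,1,1,1]}}

```text
time: 53.9
ee_pos: [0.5234, 0.3399, 0.0294]
tcp_rot: [180.0, 0.0, 174.9]
wrist_force: [-0.6, -0.2, -0.4]
opening: 0.043
grasp_force: 31.3
```

>>> {"api": "carry_out", "payload": {"linear": [[0,0,-0.06],[0,0,0],[0,0,0],[0,0,0],[0,0,0.5],[0,0,1],[0,0,1],[0,0,1],[0,0,1],[0,0,1],[0,0,1],[0,0,0]], "rotation": [[0,0,0],[0,0,0],[0,0,0],[0,0,0],[0,0,0],[0,0,0],[0,0,0],[0,0,0],[0,0,0],[0,0,0],[0,0,0],[0,0,0]], "grip": [1,1,-0.27,-0.27,-0.27,-0.27,-0.27,-0.27,-0.27,-0.27,-0.27,-0.37]}}

```text
time: 55.1
ee_pos: [0.524, 0.3407, 0.1614]
tcp_rot: [179.8, 0.2, 174.9]
wrist_force: [0.7, -0.7, 0.0]
opening: 0.0584
grasp_force: 0.0
```

>>> {"api": "carry_out", "payload": {"linear": [[-0.08,-1,0.16],[-0.08,-1,0.16],[-0.08,-1,0.16],[-0.08,-1,0.16],[-0.08,-1,0.16],[-0.08,-1,0.16],[-0.08,-1,0.16],[-0.08,-1,0.16],[-0.08,-1,0.16],[-0.08,-1,0.16],[-0.08,-1,0.16],[-0.08,-1,0.16]], "rotation": [[0,0,0],[0,0,0],[0,0,0],[0,0,0],[0,0,0],[0,0,0],[0,0,0],[0,0,0],[0,0,0],[0,0,0],[0,0,0],[0,0,0]], "grip": [-0.37,-0.37,-0.37,-0.37,-0.37,-0.37,-0.37,-0.37,-0.37,-0.37,-0.37,-0.37]}}

```text
time: 56.3
ee_pos: [0.5032, 0.098, 0.1962]
tcp_rot: [-180.0, 0.0, 174.9]
wrist_force: [0.1, -0.7, 0.7]
opening: 0.0585
grasp_force: 0.0
```

>>> {"api": "carry_out", "payload": {"linear": [[-0.08,-1,0.16],[-0.08,-1,0.16],[-0.08,-1,0.16],[-0.08,-1,0.16],[-0.08,-1,0.16],[-0.08,-1,0.16],[-0.08,-1,0.16],[-0.08,-1,0.16],[-0.08,-1,0.16],[-0.08,-1,0.16],[-0.08,-1,0.16],[-0.08,-1,0.16]], "rotation": [[0,0,0],[0,0,0],[0,0,0],[0,0,0],[0,0,0],[0,0,0],[0,0,0],[0,0,0],[0,0,0],[0,0,0],[0,0,0],[0,0,0]], "grip": [-0.37,-0.37,-0.37,-0.37,-0.37,-0.37,-0.37,-0.37,-0.37,-0.37,-0.37,-0.37]}}

```text
time: 57.5
ee_pos: [0.4835, -0.1417, 0.2346]
tcp_rot: [-180.0, 0.0, 174.9]
wrist_force: [-0.2, -0.2, 1.1]
opening: 0.0581
grasp_force: 0.0
```

>>> {"api": "carry_out", "payload": {"linear": [[-0.08,-1,0.16],[-0.08,-1,0.16],[-0.08,-1,0.16],[-0.08,-1,0.16],[0,0,0],[0,0,0]], "rotation": [[0,0,0],[0,0,0],[0,0,0],[0,0,0],[0,0,0],[0,0,0]], "grip": [-0.37,-0.37,-0.37,-0.37,-0.37,-0.37]}}

```text
time: 58.1
ee_pos: [0.4774, -0.2206, 0.2471]
tcp_rot: [180.0, -0.0, 174.8]
wrist_force: [0.4, 0.0, 0.1]
opening: 0.0586
grasp_force: 0.0
```

```bash
python3 - <<'E'
from h import *
o=bot.get_obs();print(o["time"],o["ee_pos"].round(4),o["tcp_rot"].round(2),o["opening"])
jars()
E
```

```text
58.1 [ 0.4774 -0.2206  0.2471] [179.99  -0.   174.82] 0.058565643457851944
jar (np.int32(152), np.int32(145), np.int32(42), np.int32(39), np.int32(1279)) [ 0.4437 -0.3304]
```

>>> {"api": "carry_out", "payload": {"linear": [[-0.277,-0.916,-0.5],[-0.277,-0.916,-0.5],[-0.277,-0.916,-0.5],[-0.277,-0.916,-0.5],[-0.277,-0.916,-0.5],[-0.277,-0.916,-0.5],[0,0,-1],[0,0,-1],[0,0,-1],[0,0,-1],[0,0,-1],[0,0,-1]], "rotation": [[0,0,0],[0,0,0],[0,0,0],[0,0,0],[0,0,0],[0,0,0],[0,0,0],[0,0,0],[0,0,0],[0,0,0],[0,0,0],[0,0,0]], "grip": [-0.37,-0.37,-0.37,-0.37,-0.37,-0.37,-0.37,-0.37,-0.37,-0.37,-0.37,-0.37]}}

```text
time: 59.35
ee_pos: [0.4449, -0.329, 0.0663]
tcp_rot: [180.0, -0.0, 175.0]
wrist_force: [-0.3, 0.5, 0.3]
opening: 0.0586
grasp_force: 0.0
```

>>> {"api": "carry_out", "payload": {"linear": [[0,0,-1],[0,0,-1],[0,0,-0.3],[0,0,0],[0,0,0],[0,0,0],[0,0,0],[0,0,0]], "rotation": [[0,0,0],[0,0,0],[0,0,0],[0,0,0],[0,0,0],[0,0,0],[0,0,0],[0,0,0]], "grip": [-0.37,-0.37,-0.37,-0.37,1,1,1,1]}}

```text
time: 60.15
ee_pos: [0.4456, -0.3303, 0.0224]
tcp_rot: [-180.0, 0.1, 174.9]
wrist_force: [-0.2, 1.2, 6.4]
opening: 0.0429
grasp_force: 31.0
```

>>> {"api": "carry_out", "payload": {"linear": [[0,0,1],[0,0,1],[0,0,1],[0,0,1],[0,0,1],[0,0,1],[0,0,1],[0,0,0]], "rotation": [[0,0,0],[0,0,0],[0,0,0],[0,0,0],[0,0,0],[0,0,0],[0,0,0],[0,0,0]], "grip": [1,1,1,1,1,1,1,1]}}

```text
time: 60.95
ee_pos: [0.4458, -0.3306, 0.164]
tcp_rot: [-179.9, 0.2, 174.9]
wrist_force: [0.3, -0.3, 0.0]
opening: 0.0431
grasp_force: 30.8
```

>>> {"api": "carry_out", "payload": {"linear": [[0.119,0.997,0],[0.119,0.997,0],[0.119,0.997,0],[0.119,0.997,0],[0.119,0.997,0],[0.119,0.997,0],[0.119,0.997,0],[0.119,0.997,0],[0.119,0.997,0],[0.119,0.997,0],[0.119,0.997,0],[0.119,0.997,0]], "rotation": [[0,0,0],[0,0,0],[0,0,0],[0,0,0],[0,0,0],[0,0,0],[0,0,0],[0,0,0],[0,0,0],[0,0,0],[0,0,0],[0,0,0]], "grip": [1,1,1,1,1,1,1,1,1,1,1,1]}}

```text
time: 62.15
ee_pos: [0.4732, -0.0898, 0.16]
tcp_rot: [180.0, -0.1, 174.9]
wrist_force: [0.4, 1.0, -0.4]
opening: 0.0431
grasp_force: 30.8
```

>>> {"api": "carry_out", "payload": {"linear": [[0.119,0.997,0],[0.119,0.997,0],[0.119,0.997,0],[0.119,0.997,0],[0.119,0.997,0],[0.119,0.997,0],[0.119,0.997,0],[0.119,0.997,0],[0.119,0.997,0],[0.119,0.997,0],[0.119,0.997,0],[0.119,0.997,0]], "rotation": [[0,0,0],[0,0,0],[0,0,0],[0,0,0],[0,0,0],[0,0,0],[0,0,0],[0,0,0],[0,0,0],[0,0,0],[0,0,0],[0,0,0]], "grip": [1,1,1,1,1,1,1,1,1,1,1,1]}}

```text
time: 63.35
ee_pos: [0.5018, 0.1494, 0.1599]
tcp_rot: [-180.0, -0.1, 174.9]
wrist_force: [0.7, 0.4, -1.6]
opening: 0.0432
grasp_force: 30.8
```

>>> {"api": "carry_out", "payload": {"linear": [[0.119,0.997,0],[0.119,0.997,0],[0.119,0.997,0],[0.119,0.997,0],[0.119,0.997,0],[0.119,0.997,0],[0,0,0],[0,0,0]], "rotation": [[0,0,0],[0,0,0],[0,0,0],[0,0,0],[0,0,0],[0,0,0],[0,0,0],[0,0,0]], "grip": [1,1,1,1,1,1,1,1]}}

```text
time: 64.15
ee_pos: [0.5162, 0.2685, 0.1604]
tcp_rot: [-180.0, -0.0, 175.0]
wrist_force: [-0.3, 0.8, -1.0]
opening: 0.0434
grasp_force: 30.9
```

>>> {"api": "carry_out", "payload": {"linear": [[0,0,-1],[0,0,-1],[0,0,-1],[0,0,-1],[0,0,-1],[0,0,-1],[0,0,-0.5],[0,0,-0.15],[0,0,0],[0,0,0]], "rotation": [[0,0,0],[0,0,0],[0,0,0],[0,0,0],[0,0,0],[0,0,0],[0,0,0],[0,0,0],[0,0,0],[0,0,0]], "grip": [1,1,1,1,1,1,1,1,1,1]}}

```text
time: 65.15
ee_pos: [0.5167, 0.2681, 0.0287]
tcp_rot: [180.0, 0.0, 174.9]
wrist_force: [-0.4, -0.3, -0.4]
opening: 0.0429
grasp_force: 31.3
```

>>> {"api": "carry_out", "payload": {"linear": [[0,0,-0.06],[0,0,0],[0,0,0],[0,0,0],[0,0,0.5],[0,0,1],[0,0,1],[0,0,1],[0,0,1],[0,0,1],[0,0,1],[0,0,1]], "rotation": [[0,0,0],[0,0,0],[0,0,0],[0,0,0],[0,0,0],[0,0,0],[0,0,0],[0,0,0],[0,0,0],[0,0,0],[0,0,0],[0,0,0]], "grip": [1,1,-0.27,-0.27,-0.27,-0.27,-0.27,-0.27,-0.27,-0.27,-0.27,-0.27]}}

```text
time: 66.35
ee_pos: [0.5163, 0.2683, 0.1785]
tcp_rot: [180.0, 0.0, 174.9]
wrist_force: [-0.1, -0.9, -0.9]
opening: 0.054
grasp_force: 0.0
```

>>> {"api": "carry_out", "payload": {"linear": [[0,0,1],[0,0,1],[0,0,1],[0,0,1],[0,0,1],[0,0,1],[0,0,1],[0,0,1],[0,0,1],[0,0,0.3],[0,0,0],[0,0,0]], "rotation": [[0,0,-0.95],[0,0,-0.95],[0,0,-0.95],[0,0,-0.95],[0,0,-0.95],[0,0,-0.95],[0,0,-0.95],[0,0,-0.95],[0,0,-0.95],[0,0,-0.95],[0,0,-0.95],[0,0,-0.8]], "grip": [-0.27,0,0,0,0,0,0,0,0,0,0,0]}}

```text
time: 67.55
ee_pos: [0.5163, 0.2683, 0.3639]
tcp_rot: [179.9, -0.0, 84.6]
wrist_force: [-0.1, -0.2, 0.7]
opening: 0.0426
grasp_force: 0.0
```

```bash
python3 - <<'E'
from h import *
o=bot.get_obs();print(o["time"],o["ee_pos"].round(4),o["tcp_rot"].round(2),o["opening"])
a=bot.camera("side")[105:255,120:300];im=bot.camera("scene")[90:240,240:420]
cv2.imwrite("pics/s8.png",np.hstack([cv2.resize(a,(400,333)),cv2.resize(im,(400,333))]))
E
```

```text
67.55 [0.5163 0.2683 0.3639] [ 1.7995e+02 -3.0000e-02  8.4620e+01] 0.04261867551522295
```

View pics/s8.png

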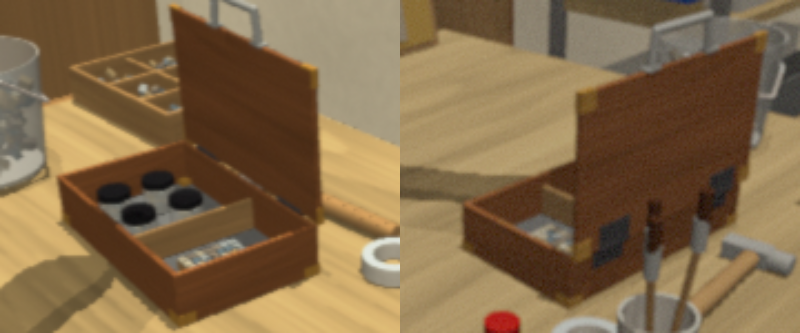

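Four jars stand in the wide bay, panel in the narrow one, lid upright. Gripping the handle to close.

>>> {"api": "carry_out", "payload": {"linear": [[0.955,-0.3,0],[0.955,-0.3,0],[0.955,-0.3,0],[0.955,-0.3,0],[0.955,-0.3,0],[0.955,-0.3,0],[0.955,-0.3,0],[0,0,0],[0,0,-1],[0,0,-1],[0,0,-1],[0,0,-0.65]], "rotation": [[0,0,0],[0,0,0],[0,0,0],[0,0,0],[0,0,0],[0,0,0],[0,0,0],[0,0,0],[0,0,0],[0,0,0],[0,0,0],[0,0,0]], "grip": [0,0,0,0,0,0,0,0,0,0,0,0]}}

```text
time: 68.85
ee_pos: [0.6487, 0.2264, 0.289]
tcp_rot: [-180.0, 0.0, 85.1]
wrist_force: [-0.7, 0.6, -0.3]
opening: 0.0428
grasp_force: 0.0
```

>>> {"api": "carry_out", "payload": {"linear": [[0,0,0],[0,0,0],[0,0,0],[0,0,0],[0,0,0]], "rotation": [[0,0,0],[0,0,0],[0,0,0],[0,0,0],[0,0,0]], "grip": [0,1,1,1,1]}}

```text
time: 69.35
ee_pos: [0.6501, 0.2264, 0.2914]
tcp_rot: [179.9, -0.1, 84.9]
wrist_force: [-2.0, -0.3, 7.7]
opening: 0.0087
grasp_force: 29.5
```

>>> {"api": "carry_out", "payload": {"linear": [[-0.4,0.037,-0.02],[-0.8,0.074,-0.05],[-0.901,0.082,-0.14],[-0.888,0.081,-0.213],[-0.868,0.079,-0.284],[-0.843,0.077,-0.353],[-0.812,0.074,-0.42],[-0.776,0.071,-0.484],[-0.735,0.067,-0.545],[-0.69,0.063,-0.602],[0,0,0]], "rotation": [[0,0,0],[0,0,0],[0,0,0],[0,0,0],[0,0,0],[0,0,0],[0,0,0],[0,0,0],[0,0,0],[0,0,0],[0,0,0]], "grip": [1,1,1,1,1,1,1,1,1,1,1]}}

```text
time: 70.45
ee_pos: [0.4945, 0.2413, 0.2272]
tcp_rot: [-179.9, -0.1, 85.0]
wrist_force: [-2.8, 5.1, -1.8]
opening: 0.0084
grasp_force: 30.3
```

>>> {"api": "carry_out", "payload": {"linear": [[-0.642,0.059,-0.656],[-0.588,0.054,-0.705],[-0.531,0.049,-0.75],[-0.468,0.043,-0.79],[-0.405,0.037,-0.826],[-0.338,0.031,-0.855],[-0.269,0.025,-0.88],[0,0,0]], "rotation": [[0,0,0],[0,0,0],[0,0,0],[0,0,0],[0,0,0],[0,0,0],[0,0,0],[0,0,0]], "grip": [1,1,1,1,1,1,1,1]}}

```text
time: 71.25
ee_pos: [0.4308, 0.2471, 0.1171]
tcp_rot: [-180.0, -0.1, 85.0]
wrist_force: [2.9, 5.2, -3.5]
opening: 0.0089
grasp_force: 30.4
```

>>> {"api": "carry_out", "payload": {"linear": [[-0.1,0.01,-0.45],[-0.1,0.01,-0.45],[-0.06,0.005,-0.45],[-0.06,0.005,-0.45],[-0.03,0,-0.4],[-0.02,0,-0.3],[0,0,0],[0,0,0]], "rotation": [[0,0,0],[0,0,0],[0,0,0],[0,0,0],[0,0,0],[0,0,0],[0,0,0],[0,0,0]], "grip": [1,1,1,1,1,1,1,1]}}

```text
time: 72.05
ee_pos: [0.4241, 0.2477, 0.0679]
tcp_rot: [180.0, -0.1, 84.9]
wrist_force: [2.4, 7.2, -3.5]
opening: 0.0084
grasp_force: 31.1
```

>>> {"api": "carry_out", "payload": {"linear": [[0,0,-0.1],[0,0,-0.1],[0,0,0]], "rotation": [[0,0,0],[0,0,0],[0,0,0]], "grip": [1,1,1]}}

```text
time: 72.35
ee_pos: [0.424, 0.2477, 0.0642]
tcp_rot: [180.0, -0.1, 84.9]
wrist_force: [0.6, 7.1, -1.2]
opening: 0.0088
grasp_force: 31.4
```

>>> {"api": "carry_out", "payload": {"linear": [[0,0,-0.1],[0,0,0]], "rotation": [[0,0,0],[0,0,0]], "grip": [1,1]}}

```text
time: 72.55
ee_pos: [0.424, 0.2477, 0.0634]
tcp_rot: [179.9, -0.1, 84.9]
wrist_force: [-3.5, 5.4, 10.2]
opening: 0.0086
grasp_force: 32.4
```

>>> {"api": "carry_out", "payload": {"linear": [[0,0,-0.1],[0,0,0]], "rotation": [[0,0,0],[0,0,0]], "grip": [1,1]}}

```text
time: 72.75
ee_pos: [0.424, 0.2478, 0.063]
tcp_rot: [179.9, -0.2, 84.9]
wrist_force: [-8.5, 1.2, 24.0]
opening: 0.0083
grasp_force: 33.9
```

>>> {"api": "carry_out", "payload": {"linear": [[0,0,-0.1],[0,0,0]], "rotation": [[0,0,0],[0,0,0]], "grip": [1,1]}}

```text
time: 72.95
ee_pos: [0.4241, 0.2479, 0.0627]
tcp_rot: [179.8, -0.2, 84.9]
wrist_force: [-14.6, -1.8, 38.4]
opening: 0.0085
grasp_force: 35.4
```

>>> {"api": "carry_out", "payload": {"linear": [[0,0,0.2],[0,0,0],[0,0,0],[0,0,0],[0,0,0.5],[0,0,1],[0,0,1],[0,0,1],[0,0,1],[0,0,1],[0,0,0],[0,0,0]], "rotation": [[0,0,0],[0,0,0],[0,0,0],[0,0,0],[0,0,0],[0,0,0],[0,0,0],[0,0,0],[0,0,0],[0,0,0],[0,0,0],[0,0,0]], "grip": [1,0.25,0.25,0.25,0.25,0.25,0.25,0.25,0.25,0.25,0.25,0.25]}}

```text
time: 74.15
ee_pos: [0.4237, 0.2469, 0.1725]
tcp_rot: [180.0, -0.0, 84.9]
wrist_force: [-0.4, -0.2, -1.1]
opening: 0.0319
grasp_force: 0.0
```

```bash
python3 - <<'E'
from h import *
o=bot.get_obs();print(o["time"],o["ee_pos"].round(4),o["opening"],o["wrist_force"])
a=bot.camera("side")[150:290,120:288]
cv2.imwrite("pics/s9.png",cv2.resize(a,(720,600)))
E
```

```text
74.15 [0.4237 0.2469 0.1725] 0.03188306249934152 [-0.43540393 -0.19404375 -1.0875697 ]
```

View pics/s9.png

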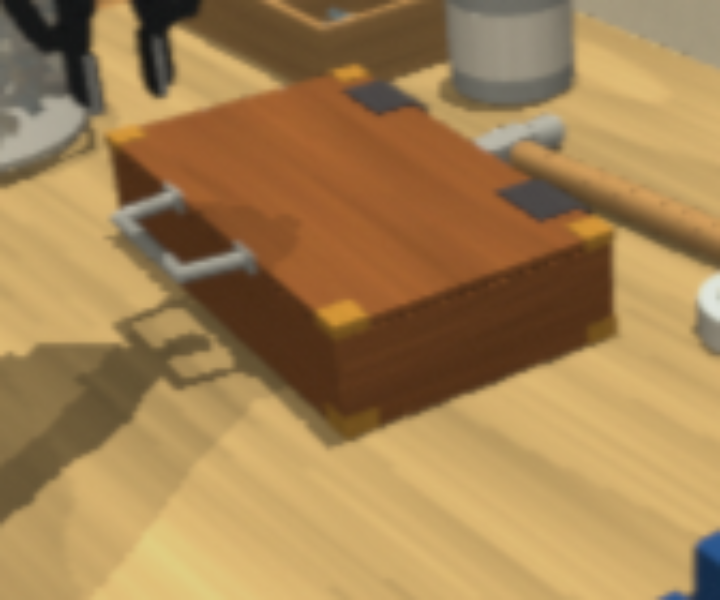

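The lid is flush along its right edge ((340,345)–(610,245)) and the gripper is clear. Handing in.

```bash
python3 -c "
from workcell import bot
print(bot.job_done())"
```

```text
the job is handed in; nothing more can be done
None
```

I handed the job in at about 74 s: the lid held half-open and then stood upright, the panel is in the narrower compartment, all four jars stand in the wider one, and the lid is shut. The cameras showed nothing amiss, but no verdict came back.

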